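# Line up the seed jars and snap the loose cap on the open one

## Task

Tidy the three seed jars on the dark wooden board: slide them into an even row, each standing wholly on its own inlaid cork round, keeping them upright and on the board. Then take the loose snap cap, press it down onto the spout of the open jar until it clicks fully home, and keep pressing it down firmly - the job finishes while you still hold the cap pressed, so do not let go. Leave everything else on the ledge where it is.

Things in the scene. Friction and masses are not known exactly. Their poses are not given: they have to be found in the camera images.
- board: Low dark walnut board fixed on the ledge, 140 mm (its x) by 300 mm (its y) by 14 mm high. Origin at the centre of its underside, on the ledge; z up; its long side lies along its y. Its pose varies, yaw too. Three cork rounds of 72 mm diameter are inlaid flush in its top in a straight row along its y, 95 mm apart.
- round_left (a point): Centre of the cork round at the +y end of the board, on the board's top face (14 mm above the ledge). Any jar may stand on any round, one jar to a round.
- round_mid (a point): Centre of the middle cork round, on the board's top face.
- round_right (a point): Centre of the cork round at the -y end of the board, on the board's top face.
- jar_a: Capped seed jar, white plastic, blank paper band, 0.2 to 0.4 kg. Round body 56 mm across, 52 mm high; short shoulder; grey cap 42 mm across from 62 to 96 mm up, which stays on. Stands loose and upright on the board, off its round or near it. Origin at the centre of its underside, z up. Friction on the board 0.5 to 0.7: pushed or dragged above 35 mm it may tip or dig in.
- jar_b: The second capped seed jar, the same in all as jar_a.
- open_jar: The open seed jar: body like jar_a's, then a collar 42 mm across with its top at 62 mm and a bare spout, an upright stud 24 mm across from 62 to 92 mm up (last 4.5 mm tapered to 15 mm). Four springy catches stand 3 mm out of the spout 7 mm above the collar. 0.2 to 0.4 kg, loose and upright on the board. Origin at the centre of its underside, z up.
- snap_cap: Loose grey cap, 42 mm across, 34 mm high, 25 g, open end down, on the ledge on the robot's side of the board. Origin: centre of its lower end. Bore 26 mm, 31 mm deep; fits the spout at any turn. On the spout it slides freely until 11 mm above the collar; 5 to 12 N takes it over the catches, the force drops (click), and it runs home to a hard stop, lower end on the collar.
- mug: Red ceramic mug, 82 mm wide, 95 mm high, on the ledge off the board's +y end. Leave alone.
- lens_cap: Flat black lens cap of the binoculars, 55 mm in diameter, 11 mm high, lying on the ledge near the board's -y end on the robot's side. Not the cap to use; leave alone.
- tube_feeder: Clear plastic tube bird feeder with a green dish, perches and twist cap, 150 mm wide, 245 mm high, on the right of the ledge. Leave alone.
Things that resemble listed ones, but are neither listed nor needed, are in the scene too. What is shaped like the jar_a but green is not meant. What is shaped like the jar_b but green is not meant.

How it is judged:
By the outcome, as a careful person would: the job done as asked, in the order asked, and still so for the second after the job is handed in, while the arm keeps its last pose, push and grip.
It also fails if it takes over 72 s, if anything falls off the work surface, if the arm or the gripper's body presses on something with over 40 N, if the wrist force passes 120 N, or if a joint passes its speed limit or range.

## Robot

A 6-joint arm with a two-finger parallel gripper is mounted at the origin on the work surface. World frame = base frame: x ahead of the robot, y to its left, z up, the work surface at z = 0. Lengths are in m, angles in rad, forces in N, time in s.
With the tool pointing down it reaches from about 0.3 to 0.875 m from the base axis. Payload 6.4 kg.
Tool frame: the origin (TCP) lies between the finger pads; the fingertips stand tip_extent ahead of it and the grasp point (between the pads) lies 5 mm behind it (tip_extent is the distance from the TCP to the fingertips, in m); z points along the fingers, y is the direction in which the jaws open and shut (so a half turn about z gives the same grasp; the last joint's range is limited). The gripper opens to 85 mm and grips with 20 to 120 N. Pads are 22 mm wide; open, the fingers measure 114 mm over their backs; the gripper's body (76 mm by 85 mm) begins 54 mm behind the grasp point. The pads swing forward as they close: fully open they stand 13 mm farther back than shut.
Start: joints at [1.049, 0.181, 1.607, -0, 1.354, -0.206], TCP at [0.179, 0.547, 0.245] pointing down, gripper open.
Joint ranges: [-2.99, 2.99], [-0.89, 2.07], [0.3, 2.58], [-1.14, 4.28], [0, 2.63], [-3.12, 3.12]. Speed limits (rad/s): [2.57, 2.57, 3.01, 3.14, 3.14, 3.14].

## Interface

Orientations are given as a unit quaternion [w, x, y, z].
In Python, from bench import * gives the robot as it stands.
- The arm moves only by the shell command python3 -m jog 'ROWS'. ROWS is JSON, a list of rows, each a list of 3 entries, a list of its own where there are three numbers: the shift along the tool's x, y, z in mm, then the turn, a rotation vector about the tool's x, y, z in rad, then the opening, from 0 (shut) to 1 (fully open). A call has 1 to 20 rows; each row is the pose to reach, as a shift and turn from the pose measured when the call began, along the tool's axes at that moment; what a row does not reach only later rows make up. A row lasts 1/12 s, in which the tool goes at most 41.7 mm and 7.16 degrees, less where a joint would pass 70% of its speed; a pose out of reach is approached as far as the arm can. A call with a gripper value outside its range is refused whole. The fingers move at their own pace and stop on an object; the grip force is fixed at half the most. Time passes only in rows, so rows that repeat a pose let the fingers close. It gives the time, the measured TCP pose, the force and the opening at its end, in the units of the state.
- get_obs(): the state, without advancing time (a new reading comes with each control period).
- camera(name): name is "scene" or "top" or "wrist"; returns (picture, depth): 400x640x3 uint8, red, green, blue; 400x640 float32, m along the optical axis (not along the pixel's ray), 0 where there is no reading.
- get_calibration(name): a dict with "fx", "fy", "cx", "cy" (pixels), "k1" (the pictures are not rectified: a ray, as slopes to the right and down, at radius r is drawn at 1 + k1 r^2 times it, then the intrinsics apply), "world_from_camera" (4x4, takes a point from camera to world coordinates). Camera axes: x right, y down, z forward; pixel columns grow to the right and rows downward; lengths in m; the calibration is good to about 2 mm. A picture is of the moment at which its call begins: read the wrist's pose just before it. get_calibration takes no time and is no camera call; for the wrist camera it gives the pose at the moment of the call.
- hand_in(): hands the job in, once; it reports no verdict.
The state is a dict: "time_s": time; "q": joint angles; "dq": joint speeds; "joint_efforts": joint torques, N m; "eef_pos": TCP position; "eef_rot": TCP orientation; "wrist_force": force on the tool from outside, world axes, zero at the start; "torque": the same for the moment, N m; "opening": opening from 0.0 (shut) to 1.0 (fully open).
Only numpy, scipy, OpenCV 4.12 (cv2) and the standard library are available. Lean on these libraries where they do the work, as an engineer would, in place of code of your own. Each camera call takes 0.05 s, during which the arm holds its last target.

## Working session

There is one attempt and no reset: what is moved stays moved. The work goes in short steps, Python scripts to look and compute and a shell command to move; the robot and the scene stay as the last step left them, time stands still between calls to the robot, and variables do not carry over. Pictures are saved under pics/ and viewed, and the job is handed in when it is done.

```bash
ls; mkdir -p pics; python3 - <<'E'
from bench import *
import cv2
o=get_obs()
print({k:o[k] for k in o})
for n in ["scene","top","wrist"]:
    p,d=camera(n); cv2.imwrite(f"pics/{n}0.png",p[:,:,::-1])
    import numpy as np; np.save(f"pics/{n}0d.npy",d)
    c=get_calibration(n); print(n,c)
E
```

```text
pics
{'time_s': 0.0, 'q': array([ 1.04868030e+00,  1.81544659e-01,  1.60803448e+00, -4.79141865e-05,
        1.35380963e+00, -2.06313886e-01]), 'dq': array([-7.54511087e-04, -7.73353396e-05,  6.07616337e-04,  9.99901112e-04,
        1.09760076e-03,  1.36305506e-03]), 'joint_efforts': array([-1.28686956e-03, -4.44873333e+01, -3.51339877e+01, -3.40361366e-04,
        8.95336474e-03,  1.17771538e-05]), 'eef_pos': array([0.17830878, 0.54607842, 0.24436931]), 'eef_rot': array([-2.98045704e-04,  1.57240560e-01,  9.87559922e-01, -8.47479619e-04]), 'wrist_force': array([-0.00792809,  0.00543899, -0.24988182]), 'torque': array([-0.00341539, -0.03943689,  0.00634886]), 'opening': 1.0026489292515348}
scene {'fx': 484.8882749090121, 'fy': 484.8882749090121, 'cx': 320.5214629253336, 'cy': 193.97030332786278, 'k1': -0.1312677429019153, 'world_from_camera': array([[-0.42683256,  0.69749532, -0.57559902,  1.25867641],
       [ 0.90416763,  0.3170637 , -0.28627175,  0.25400526],
       [-0.01717165, -0.64262811, -0.7659858 ,  0.88710026],
       [ 0.        ,  0.        ,  0.        ,  1.        ]])}
top {'fx': 422.6125426099836, 'fy': 422.6125426099836, 'cx': 315.32961006154505, 'cy': 201.70210397801534, 'k1': -0.09199662981482214, 'world_from_camera': array([[ 0.00294891, -0.98808462,  0.15388335,  0.41076254],
       [-0.99997651, -0.00386583, -0.00565962, -0.06284473],
       [ 0.00618707, -0.15386305, -0.98807281,  1.22350584],
       [ 0.        ,  0.        ,  0.        ,  1.        ]])}
wrist {'fx': 305.25879065576873, 'fy': 305.25879065576873, 'cx': 321.0295729752381, 'cy': 198.25998461777843, 'k1': -0.021568681210942936, 'world_from_camera': array([[ 0.31148307,  0.91411035,  0.25957765,  0.11156832],
       [ 0.95024981, -0.29909107, -0.08700475,  0.56739107],
       [-0.00189459,  0.27376412, -0.961795  ,  0.37317827],
       [ 0.        ,  0.        ,  0.        ,  1.        ]])}
```

View pics/scene0.png

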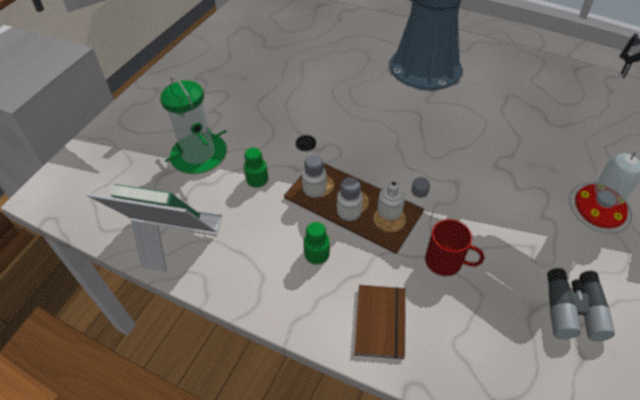

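View pics/top0.png

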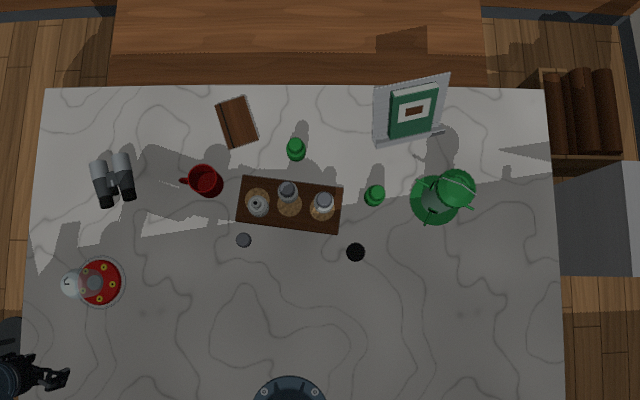

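View pics/wrist0.png

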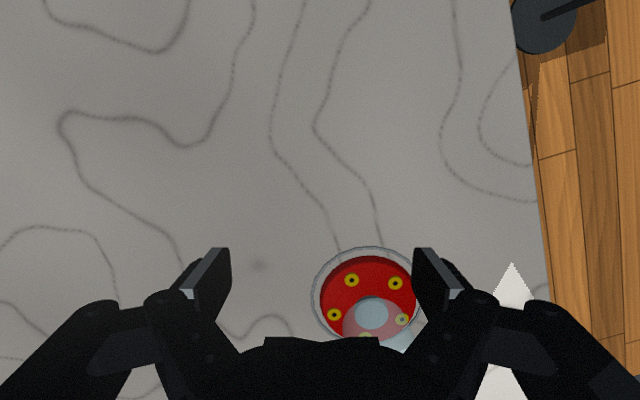

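```bash
cat > h.py <<'E'
from bench import *
import numpy as np, cv2
def rays(c,uv):
    uv=np.asarray(uv,float).reshape(-1,1,2)
    K=np.array([[c['fx'],0,c['cx']],[0,c['fy'],c['cy']],[0,0,1]])
    return cv2.undistortPointsIter(uv,K,np.array([c['k1'],0,0,0,0.]),None,None,(3,50,1e-10)).reshape(-1,2)
def cloud(d,c):
    h,w=d.shape; u,v=np.meshgrid(np.arange(w),np.arange(h))
    s=rays(c,np.stack([u,v],-1).reshape(-1,2))
    P=np.c_[s,np.ones(len(s))]*d.reshape(-1,1)
    T=c['world_from_camera']; return (P@T[:3,:3].T+T[:3,3]).reshape(h,w,3)
def plane(c,uv,z):
    s=rays(c,uv); T=c['world_from_camera']; D=np.c_[s,np.ones(len(s))]@T[:3,:3].T; o=T[:3,3]
    return o+D*((z-o[2])/D[:,2])[:,None]
def fitc(P,r=None):
    from scipy.optimize import least_squares
    m=P.mean(0)
    f=lambda p: np.hypot(P[:,0]-p[0],P[:,1]-p[1])-p[2]
    s=least_squares(f,[*m,r or .02],loss='soft_l1',f_scale=.001); return s.x
def crop(p,x0,x1,y0,y1,s,name):
    cv2.imwrite(name,cv2.resize(p[y0:y1,x0:x1,::-1],None,fx=s,fy=s,interpolation=cv2.INTER_CUBIC))
E
python3 - <<'E'
from h import *
p=cv2.imread('pics/top0.png')[:,:,::-1]; crop(p,180,400,130,270,3.6,'pics/t1.png')
p=cv2.imread('pics/scene0.png')[:,:,::-1]; crop(p,270,450,130,260,4.4,'pics/s1.png')
for n in ['top','scene']:
    c=get_calibration(n); d=np.load(f'pics/{n}0d.npy'); P=cloud(d,c)
    for (u,v) in ([(300,320),(243,240),(355,252),(257,203),(289,185),(322,198),(270,220),(310,226)] if n=='top' else [(400,330),(420,187),(305,143),(392,185),(349,185),(313,162),(365,190),(350,225)]): print(n,u,v,P[v,u].round(4))
E
```

```text
top 300 320 [ 0.263  -0.0276  0.0024]
top 243 240 [0.486  0.1334 0.0359]
top 355 252 [ 0.4544 -0.1831  0.016 ]
top 257 203 [0.5811 0.0873 0.103 ]
top 289 185 [0.6292 0.0016 0.1102]
top 322 198 [ 0.594  -0.087   0.1113]
top 270 220 [0.5454 0.0606 0.0135]
top 310 226 [ 0.5286 -0.0547  0.0123]
scene 400 330 [0.8483 0.2122 0.0153]
scene 420 187 [0.5032 0.137  0.0347]
scene 305 143 [ 0.4641 -0.182   0.0145]
scene 392 185 [0.5868 0.0906 0.107 ]
scene 349 185 [0.6297 0.009  0.1131]
scene 313 162 [ 0.5989 -0.0906  0.111 ]
scene 365 190 [0.5528 0.0198 0.0199]
scene 350 225 [0.6577 0.0264 0.0149]
```

View pics/t1.png

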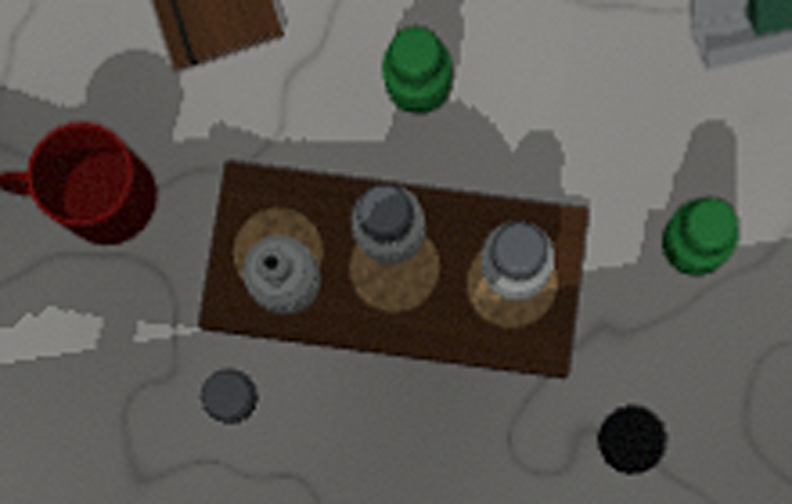

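View pics/s1.png

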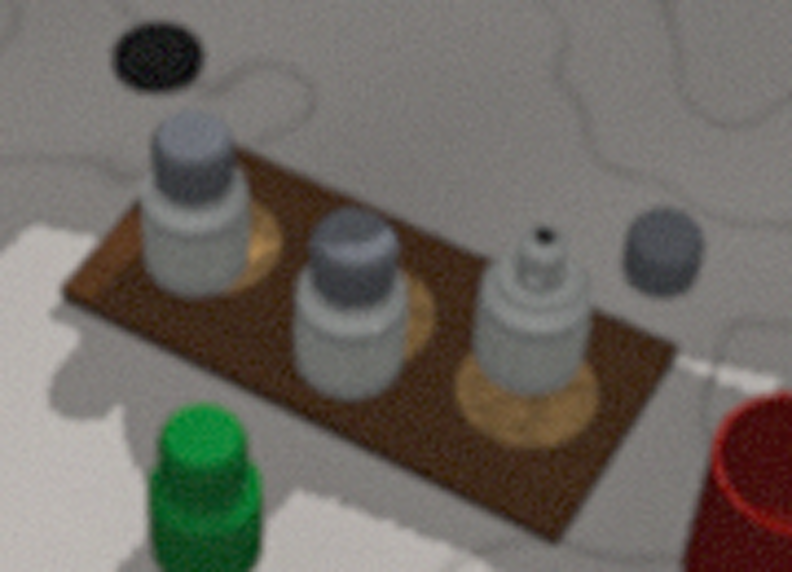

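```bash
cat > meas.py <<'E'
from h import *
def board(p,c):
    hsv=cv2.cvtColor(np.ascontiguousarray(p),cv2.COLOR_RGB2HSV)
    m=((hsv[...,0]<22)&(hsv[...,1]>70)).astype(np.uint8)
    m=cv2.morphologyEx(m,cv2.MORPH_OPEN,np.ones((3,3)))
    return m,hsv
def caps(P,reg,zlo,zhi):
    m=((P[...,2]>zlo)&(P[...,2]<zhi)&(P[...,0]>reg[0])&(P[...,0]<reg[1])&(P[...,1]>reg[2])&(P[...,1]<reg[3])).astype(np.uint8)
    n,l,s,ce=cv2.connectedComponentsWithStats(m)
    return [(s[i,4],ce[i],l==i) for i in range(1,n) if s[i,4]>12]
E
python3 - <<'E'
from meas import *
for n in ['top','scene']:
    c=get_calibration(n); p=cv2.imread(f'pics/{n}0.png')[:,:,::-1]; d=np.load(f'pics/{n}0d.npy'); P=cloud(d,c)
    m,hsv=board(p,c)
    nn,l,s,ce=cv2.connectedComponentsWithStats(m)
    for i in range(1,nn):
        if s[i,4]<1000: continue
        v,u=np.where(l==i); W=plane(c,np.c_[u,v],.014)[:,:2]
        r=cv2.minAreaRect((W*1000).astype(np.float32))
        print(n,s[i,4],ce[i],r)
    # cork within board: brighter
    R=(.45,.72,-.18,.2)
    print('caps top',[(a,ce.round(1),plane(c,[ce],.110)[0].round(4), P[mm].mean(0).round(4)) for a,ce,mm in caps(P,R,.105,.118)])
    print('ledge cap',[(a,ce.round(1),plane(c,[ce],.034)[0].round(4),P[mm].mean(0).round(4)) for a,ce,mm in caps(P,(.44,.53,.09,.18),.029,.042)])
    print('lens',[(a,ce.round(1),plane(c,[ce],.011)[0].round(4)) for a,ce,mm in caps(P,(.42,.5,-.22,-.14),.007,.02)])
E
```

```text
top 64948 [307.74909158  69.22910636] ((776.7392578125, -95.8902587890625), (1057.8082275390625, 2211.573974609375), 0.5208274722099304)
top 1404 [236.30413105 122.05626781] ((841.01220703125, 169.54730224609375), (146.7393341064453, 93.3953857421875), 19.29615592956543)
top 3711 [289.19698195 206.03395311] ((591.580078125, 6.5410614013671875), (297.2057800292969, 138.36549377441406), 82.56903076171875)
top 9437 [601.20016955 336.99925824] ((199.2879180908203, -910.26318359375), (258.54632568359375, 361.1473388671875), 86.86600494384766)
caps top [(np.int32(162), array([286.4, 187.6]), array([0.622 , 0.0086, 0.11  ]), array([0.6221, 0.0086, 0.1094])), (np.int32(160), array([324. , 198.3]), array([ 0.5933, -0.0923,  0.11  ]), array([ 0.5935, -0.0923,  0.1094])), (np.int32(30), array([255.2, 202.4]), array([0.5816, 0.0911, 0.11  ]), array([0.5821, 0.0916, 0.1069]))]
ledge cap [(np.int32(147), array([242.4, 239.2]), array([0.4884, 0.1355, 0.034 ]), array([0.4885, 0.1356, 0.0334]))]
lens [(np.int32(268), array([355.4, 251.6]), array([ 0.4555, -0.1847,  0.011 ]))]
scene 3703 [358.9389684 
[... 218 characters left out ...]
56542969), 89.58877563476562)
scene 3189 [379.92066479 321.03449357] ((842.3863525390625, 169.19357299804688), (145.8531951904297, 92.79763793945312), 19.4999942779541)
caps top [(np.int32(188), array([313.3, 161.9]), array([ 0.5974, -0.0907,  0.11  ]), array([ 0.5983, -0.0902,  0.1111])), (np.int32(224), array([350.2, 184.1]), array([0.6237, 0.0093, 0.11  ]), array([0.6248, 0.0097, 0.1114])), (np.int32(44), array([392.9, 184.5]), array([0.5874, 0.0925, 0.11  ]), array([0.5853, 0.092 , 0.1076]))]
ledge cap [(np.int32(171), array([421. , 183.8]), array([0.4923, 0.1361, 0.034 ]), array([0.4922, 0.1361, 0.034 ]))]
lens [(np.int32(259), array([305.3, 142.4]), array([ 0.4587, -0.1839,  0.011 ]))]
```

```bash
python3 - <<'E'
from h import *
print(go([.45,.01,.25],tilt(0,-7.4)))
E
```

```text
(array([-424.8, -425.3,   -5. ]), array([-7.0000e-04,  2.0000e-03,  2.9549e+00]))
```

```bash
python3 -m jog '[[[-425,-425,-5],[0,0,2.955],0.85],[[-425,-425,-5],[0,0,2.955],0.85],[[-425,-425,-5],[0,0,2.955],0.85],[[-425,-425,-5],[0,0,2.955],0.85],[[-425,-425,-5],[0,0,2.955],0.85],[[-425,-425,-5],[0,0,2.955],0.85],[[-425,-425,-5],[0,0,2.955],0.85],[[-425,-425,-5],[0,0,2.955],0.85],[[-425,-425,-5],[0,0,2.955],0.85],[[-425,-425,-5],[0,0,2.955],0.85],[[-425,-425,-5],[0,0,2.955],0.85],[[-425,-425,-5],[0,0,2.955],0.85],[[-425,-425,-5],[0,0,2.955],0.85],[[-425,-425,-5],[0,0,2.955],0.85],[[-425,-425,-5],[0,0,2.955],0.85],[[-425,-425,-5],[0,0,2.955],0.85],[[-425,-425,-5],[0,0,2.955],0.85],[[-425,-425,-5],[0,0,2.955],0.85],[[-425,-425,-5],[0,0,2.955],0.85],[[-425,-425,-5],[0,0,2.955],0.85]]'
python3 - <<'E'
from h import *
print(get_obs()['q'])
R=tilt(65,-7.4); zt=R.as_matrix()[:,2]
g=np.array([.6232,.0090,.044])
print(go(g+zt*(.005-.13)+[0,0,.06],R))
E
```

```text
time_s: 1.82
eef_pos: [0.4501, 0.0101, 0.2497]
eef_rot: [0.0, 0.987, 0.159, -0.001]
wrist_force: [-0.9, -0.2, 0.7]
opening: 0.851
[-2.41359596e-01 -1.12402024e-01  1.90005843e+00 -1.28983146e-03
  1.35465416e+00  1.01051537e+00]
(array([62. ,  6.2, 92.8]), array([-0.2533,  1.1157,  0.3995]))
```

```bash
python3 -m jog '[[[62,6,93],[-0.253,1.116,0.4],0.85],[[62,6,93],[-0.253,1.116,0.4],0.85],[[62,6,93],[-0.253,1.116,0.4],0.85],[[62,6,93],[-0.253,1.116,0.4],0.85],[[62,6,93],[-0.253,1.116,0.4],0.85],[[62,6,93],[-0.253,1.116,0.4],0.85],[[62,6,93],[-0.253,1.116,0.4],0.85],[[62,6,93],[-0.253,1.116,0.4],0.85],[[62,6,93],[-0.253,1.116,0.4],0.85],[[62,6,93],[-0.253,1.116,0.4],0.85],[[62,6,93],[-0.253,1.116,0.4],0.85],[[62,6,93],[-0.253,1.116,0.4],0.85]]'
python3 - <<'E'
from h import *
print(get_obs()['q'])
R=tilt(65,-7.4); zt=R.as_matrix()[:,2]
g=np.array([.6232,.0090,.044])
print(go(g+zt*(.005-.12),R), go(g+zt*.005,R))
p,d=camera('wrist'); cv2.imwrite('pics/w1.png',p[:,:,::-1]); np.save('pics/w1d.npy',d)
c=get_calibration('wrist'); print(c['world_from_camera'].round(3))
P=cloud(d,c)
print([(a,ce.round(1),plane(c,[ce],.110)[0].round(4), P[mm].mean(0).round(4)) for a,ce,mm in __import__('meas').caps(P,(.5,.7,-.18,.2),.1085,.118)])
p,d=camera('scene'); cv2.imwrite('pics/s2.png',p[:,:,::-1])
E
```

```text
time_s: 2.82
eef_pos: [0.5146, 0.0383, 0.1574]
eef_rot: [-0.003, 0.9, 0.011, 0.435]
wrist_force: [-0.2, 0.2, -0.1]
opening: 0.849
[-0.31534657 -0.20254643  2.46967532  1.56055065  0.25936696 -0.20774278]
(array([-47.7,  15.7,  44.2]), array([-0.1264,  0.2341,  0.0837])) (array([-20.6,  31.8, 160. ]), array([-0.1264,  0.2341,  0.0837]))
[[ 0.02  -0.812  0.584  0.455]
 [-1.    -0.019  0.009  0.037]
 [ 0.004 -0.584 -0.812  0.291]
 [ 0.     0.     0.     1.   ]]
[(np.int32(683), array([361.7, 164.9]), array([0.6185, 0.0076, 0.11  ]), array([0.6196, 0.0074, 0.109 ])), (np.int32(694), array([499.3, 195.6]), array([ 0.5907, -0.0929,  0.11  ]), array([ 0.5916, -0.0937,  0.109 ]))]
```

View pics/w1.png

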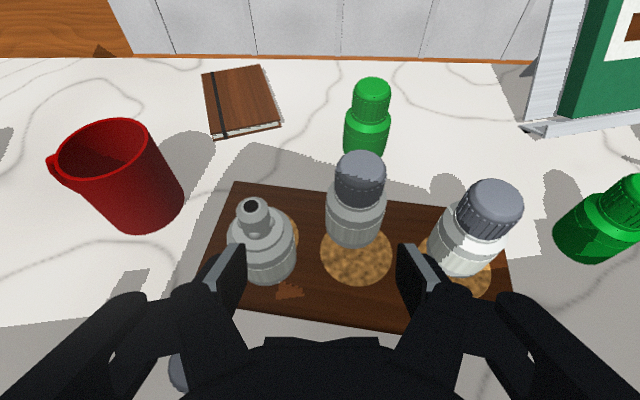

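View pics/s2.png

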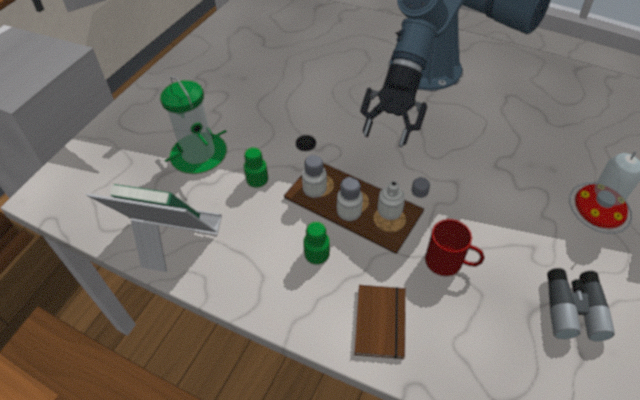

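```bash
python3 - <<'E'
from h import *
R=tilt(65,-7.4); zt=R.as_matrix()[:,2]
g=np.array([.6215,.0083,.044])
print(go(g+zt*(.005-.075),R), go(g+zt*.005,R))
E
```

```text
(array([-36.9,  22.9,  86.3]), array([-0.1268,  0.2371,  0.082 ])) (array([-19.7,  33. , 158.6]), array([-0.1268,  0.2371,  0.082 ]))
```

```bash
python3 -m jog '[[[-10,23,45],[-0.127,0.237,0.082],0.85],[[-10,23,45],[-0.127,0.237,0.082],0.85],[[-10,23,45],[-0.127,0.237,0.082],0.85],[[-37,23,86],[-0.127,0.237,0.082],0.85],[[-37,23,86],[-0.127,0.237,0.082],0.85],[[-37,23,86],[-0.127,0.237,0.082],0.85],[[-37,23,86],[-0.127,0.237,0.082],0.85],[[-37,23,86],[-0.127,0.237,0.082],0.85],[[-37,23,86],[-0.127,0.237,0.082],0.85]]'
python3 - <<'E'
from h import *
print(get_obs()['q'])
R=tilt(65,-7.4); zt=R.as_matrix()[:,2]
g=np.array([.6215,.0083,.044])
print(pose()[1].as_matrix().round(3))
print(go(g+zt*(.005-.075),R), go(g+zt*.005,R))
E
```

```text
time_s: 3.67
eef_pos: [0.5563, 0.0173, 0.0684]
eef_rot: [0.033, 0.844, -0.056, 0.533]
wrist_force: [-0.8, 0.9, -0.8]
opening: 0.847
[-0.23774929  0.41665173  2.39520981  3.00368886  0.79835279 -1.51765923]
[[ 0.427 -0.13   0.895]
 [-0.059 -0.992 -0.116]
 [ 0.903 -0.003 -0.431]]
(array([ 5.7,  0.5, -0.1]), array([-0.0006,  0.0088, -0.0035])) (array([ 6.4,  0.5, 74.9]), array([-0.0006,  0.0088, -0.0035]))
```

```bash
python3 - <<'E'
from h import *
n='w1'; p=cv2.imread('pics/w1.png')[:,:,::-1]
R=tilt(55,8); zt=R.as_matrix()[:,2]
g=np.array([.584,.0915,.044])
for b in (.085,.0): print(g+zt*(.005-b),go(g+zt*(.005-b),R))
E
```

```text
[0.51910559 0.08237969 0.08988611] (array([ -0.3, -59.8, -50.1]), array([ 0.2315, -0.1652, -0.139 ]))
[0.5880559  0.09207002 0.04113212] (array([-15.4, -78.2,  31.5]), array([ 0.2315, -0.1652, -0.139 ]))
```

```bash
python3 -m jog '[[[5,0,-40],[0,0,0],0.85],[[10,0,-60],[0.116,-0.083,-0.07],0.85],[[10,-30,-60],[0.232,-0.165,-0.139],0.85],[[0,-60,-50],[0.232,-0.165,-0.139],0.85],[[0,-60,-50],[0.232,-0.165,-0.139],0.85],[[0,-60,-50],[0.232,-0.165,-0.139],0.85],[[0,-60,-50],[0.232,-0.165,-0.139],0.85]]'
python3 - <<'E'
from h import *
print(get_obs()['q'])
R=tilt(55,8); zt=R.as_matrix()[:,2]
g=np.array([.584,.0915,.044])
print(go(g+zt*(.005-.085),R), go(g+zt*.005,R))
p,d=camera('wrist'); c=get_calibration('wrist'); cv2.imwrite('pics/w2.png',p[:,:,::-1]); P=cloud(d,c); np.save('pics/w2P.npy',P)
print([(a,ce.round(1),plane(c,[ce],.110)[0].round(4), P[mm].mean(0).round(4)) for a,ce,mm in __import__('meas').caps(P,(.5,.7,-.18,.2),.101,.118)])
E
```

```text
time_s: 4.25
eef_pos: [0.5199, 0.0825, 0.0916]
eef_rot: [-0.032, 0.884, 0.063, 0.461]
wrist_force: [-0.6, -0.6, 0.2]
opening: 0.852
[-0.2675866   0.11903184  2.46852327  2.37687524  0.48954508 -1.11195091]
(array([-1.8,  0. ,  0.3]), array([-0.0008, -0.0019,  0.0018])) (array([-2. ,  0.1, 85.3]), array([-0.0008, -0.0019,  0.0018]))
[(np.int32(2491), array([462.4, 124.7]), array([0.6104, 0.0105, 0.11  ]), array([0.6145, 0.009 , 0.1074])), (np.int32(856), array([321.6, 157.5]), array([0.5708, 0.0889, 0.11  ]), array([0.5773, 0.0898, 0.104 ])), (np.int32(934), array([628.1, 167. ]), array([ 0.587 , -0.0721,  0.11  ]), array([ 0.5923, -0.0776,  0.1057])), (np.int32(666), array([224.5, 262.5]), array([0.5048, 0.1192, 0.11  ]), array([0.5066, 0.1206, 0.1065])), (np.int32(1413), array([420.8, 273.6]), array([0.511 , 0.0412, 0.11  ]), array([0.5115, 0.0411, 0.1094]))]
```

View pics/w2.png

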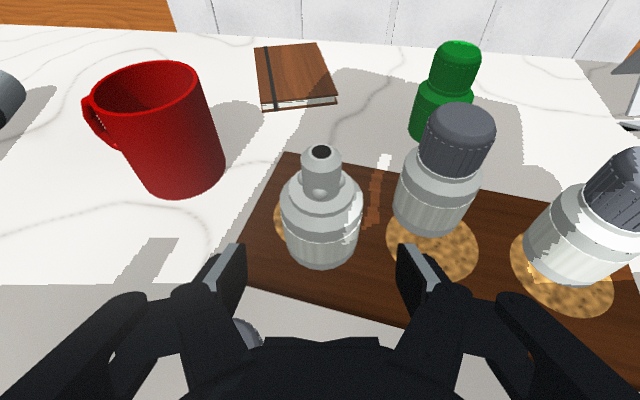

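```bash
cat >> meas.py <<'E'
def body(P,x,y,r=.028,zlo=.025,zhi=.06,rad=.045):
    m=(P[...,2]>zlo)&(P[...,2]<zhi)&(np.hypot(P[...,0]-x,P[...,1]-y)<rad)
    Q=P[m]
    from scipy.optimize import least_squares
    s=least_squares(lambda p:np.hypot(Q[:,0]-p[0],Q[:,1]-p[1])-r,[x,y],loss='soft_l1',f_scale=.001)
    return len(Q),s.x.round(4),np.abs(s.fun).mean()
E
python3 - <<'E'
from meas import *
P=np.load('pics/w2P.npy')
for x,y in [(.584,.0915),(.6215,.008),(.5935,-.0925)]: print(body(P,x,y))
print(body(P,.584,.0915,.012,.09,.1,.02))
for n in('top','scene'):
    c=get_calibration(n);Q=cloud(np.load(f'pics/{n}0d.npy'),c)
    for x,y in [(.584,.0915),(.6215,.008),(.5935,-.0925)]: print(n,body(Q,x,y,rad=.034))
E
```

```text
(1937, array([0.5805, 0.0903]), np.float64(0.0002761614083547715))
(2290, array([0.6202, 0.0072]), np.float64(0.00037243235777405866))
(3692, array([ 0.5918, -0.0939]), np.float64(0.00045022641248130993))
(484, array([0.5807, 0.0903]), np.float64(0.0002594764714864831))
top (46, array([0.5825, 0.0924]), np.float64(0.00026556287859731237))
top (37, array([0.6224, 0.0087]), np.float64(0.0002497648411131977))
top (35, array([ 0.5942, -0.0924]), np.float64(0.0002743057612233244))
scene (245, array([0.581, 0.092]), np.float64(0.000782460523794044))
scene (247, array([0.6212, 0.0081]), np.float64(0.0007848730207323879))
scene (245, array([ 0.5928, -0.0931]), np.float64(0.0008248797221259813))
```

```bash
python3 - <<'E'
from h import *
R=tilt(55,8); zt=R.as_matrix()[:,2]
g=np.array([.581,.0905,.044])
print(go(g+zt*.009,R),R.inv().apply([21.3,8.5,0]))
E
```

```text
(array([-2.8,  0.7, 86.8]), array([-0.0005, -0.0008,  0.0006])) [12.77680585 -5.45289153 18.24716981]
```

```bash
python3 -m jog '[[[-3,1,40],[0,0,0],0.85],[[-3,1,65],[0,0,0],0.85],[[-3,1,87],[0,0,0],0.85],[[-3,1,87],[0,0,0],0.85],[[-3,1,87],[0,0,0],0.85]]'
python3 -m jog '[[[0,0,0],[0,0,0],0.7],[[0,0,0],[0,0,0],0.65],[[0,0,0],[0,0,0],0.6],[[0,0,0],[0,0,0],0.6],[[0,0,0],[0,0,0],0.6]]'
python3 - <<'E'
from h import *
R=tilt(55,8); zt=R.as_matrix()[:,2]
print(go(np.array([.581,.0905,.044])+zt*.009,R))
p,d=camera('wrist'); cv2.imwrite('pics/w3.png',p[:,:,::-1])
p,d=camera('scene'); crop(p,300,500,110,260,4,'pics/s3.png')
E
```

```text
time_s: 4.72
eef_pos: [0.5874, 0.0915, 0.037]
eef_rot: [-0.033, 0.885, 0.062, 0.46]
wrist_force: [-0.1, -0.2, -0.1]
opening: 0.85
time_s: 5.13
eef_pos: [0.5868, 0.0914, 0.037]
eef_rot: [-0.033, 0.886, 0.062, 0.459]
wrist_force: [0.5, -0.3, -2.5]
opening: 0.643
(array([2.3, 0.1, 0.2]), array([-0.0013,  0.003 , -0.0003]))
```

View pics/w3.png

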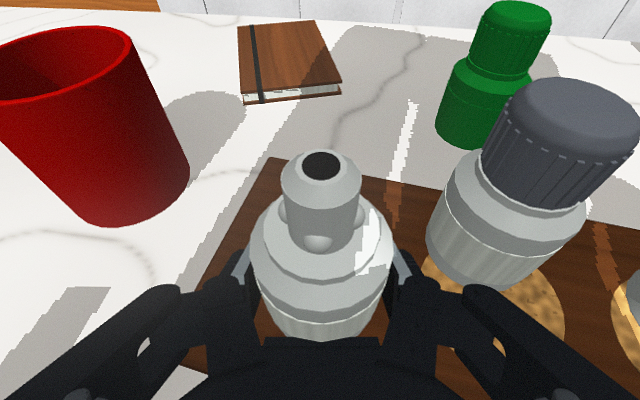

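View pics/s3.png

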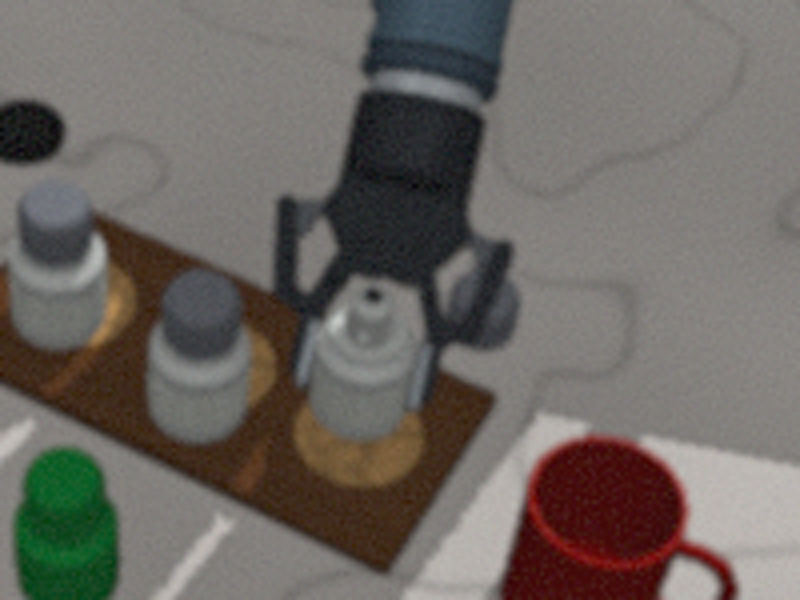

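```bash
python3 -m jog '[[[2.5,-1.4,5],[0,0,0],0.6],[[5.5,-2.8,9.8],[0,0,0],0.6],[[8.8,-4.2,14.3],[0,0,0],0.6],[[12,-5.5,18.8],[0,0,0],0.6],[[12,-5.5,18.8],[0,0,0],0.6],[[12,-5.5,18.8],[0,0,0],0.6]]'
python3 - <<'E'
from meas import *
p,d=camera('wrist'); c=get_calibration('wrist'); P=cloud(d,c); cv2.imwrite('pics/w4.png',p[:,:,::-1])
print(body(P,.603,.099,.012,.09,.1,.02),P[...,2][(np.hypot(P[...,0]-.603,P[...,1]-.099)<.02)].max())
E
```

```text
time_s: 5.73
eef_pos: [0.6096, 0.1002, 0.0369]
eef_rot: [-0.033, 0.885, 0.062, 0.46]
wrist_force: [2.0, 0.1, 0.4]
opening: 0.64
(1383, array([0.6051, 0.0989]), np.float64(0.00021750608668085554)) 0.10814252842747762
```

View pics/w4.png

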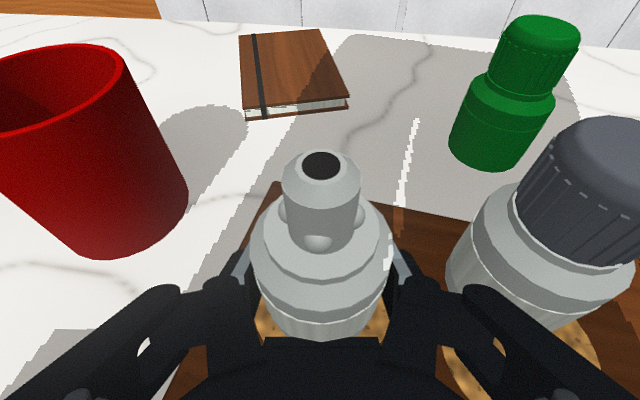

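```bash
python3 -m jog '[[[0,0,0],[0,0,0],0.75],[[0,0,0],[0,0,0],0.85],[[0,0,0],[0,0,0],0.85],[[0,0,-35],[0,0,0],0.85],[[0,0,-70],[0,0,0],0.85],[[0,0,-100],[0,0,0],0.85],[[0,0,-100],[0,0,0],0.85],[[0,0,-100],[0,0,0],0.85]]'
cat >> meas.py <<'E'
def corks(p,P,rest=True):
    "cork centres by colour on the board plane"
    pass
E
python3 - <<'E'
from meas import *
p,d=camera('wrist'); c=get_calibration('wrist'); P=cloud(d,c); cv2.imwrite('pics/w5.png',p[:,:,::-1]); np.save('pics/w5P.npy',P)
for x,y in [(.604,.099),(.6215,.008),(.5935,-.0925)]: print('w',body(P,x,y))
p,d=camera('top'); c=get_calibration('top'); P=cloud(d,c); cv2.imwrite('pics/t5.png',p[:,:,::-1]); 
for x,y in [(.604,.099),(.6215,.008),(.5935,-.0925)]: print('t',body(P,x,y,rad=.034))
crop(p,180,400,130,270,3.6,'pics/t5c.png')
E
```

```text
time_s: 6.45
eef_pos: [0.528, 0.0883, 0.0955]
eef_rot: [-0.032, 0.884, 0.062, 0.462]
wrist_force: [-0.5, -0.4, 0.1]
opening: 0.851
w (1865, array([0.6055, 0.0984]), np.float64(0.0002906661740278132))
w (2252, array([0.6217, 0.0072]), np.float64(0.00034890038147148745))
w (3749, array([ 0.5933, -0.0939]), np.float64(0.0004497214232185118))
t (45, array([0.6061, 0.1005]), np.float64(0.0003290274710390576))
t (40, array([0.6225, 0.0089]), np.float64(0.0002601757584920434))
t (33, array([ 0.5941, -0.0925]), np.float64(0.0002514324026016643))
```

View pics/w5.png

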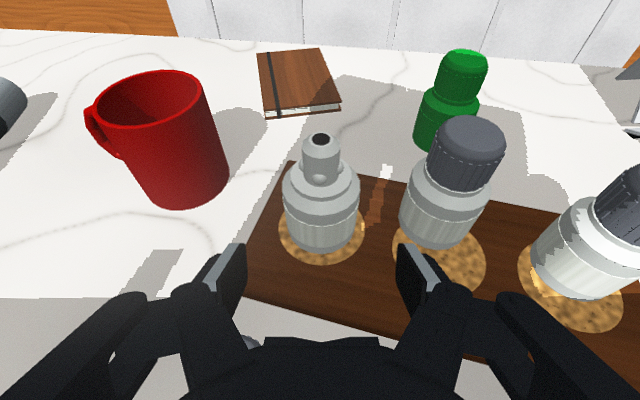

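View pics/t5c.png

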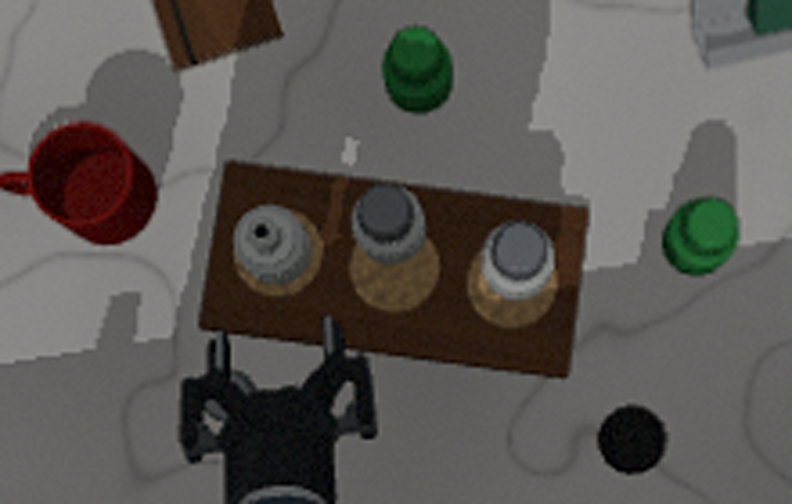

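```bash
python3 - <<'E'
from h import *
c=get_calibration('top')
uv=np.array([[395,266],[349,268],[440,266],[393,311],[511,326],[467,285]])/3.6+[180,130]
print(plane(c,uv,.014).round(4))
R=tilt(66,-7.4); zt=R.as_matrix()[:,2]
g=np.array([.621,.0075,.044])
for b in (.09,0): print(g+zt*(.006-b),go(g+zt*(.006-b),R))
print(R.inv().apply([-31,-2.4,0]),R.inv().apply([0,0,-1]))
E
```

```text
[[ 0.5924  0.0043  0.014 ]
 [ 0.5907  0.0413  0.014 ]
 [ 0.5926 -0.0319  0.014 ]
 [ 0.556   0.0055  0.014 ]
 [ 0.5443 -0.089   0.014 ]
 [ 0.5772 -0.0536  0.014 ]]
[0.54490132 0.01738349 0.07816588] (array([-10.2,  72.4,  14.1]), array([-0.2355,  0.1901,  0.1326]))
[0.62643562 0.00679404 0.04155958] (array([  5.2,  94.4, 100. ]), array([-0.2355,  0.1901,  0.1326]))
[-12.37809286   6.37267428 -27.80165174] [-9.13545458e-01 -1.38777878e-17  4.06736643e-01]
```

```bash
python3 -m jog '[[[0,30,-5],[-0.08,0.06,0.044],0.85],[[-3,60,0],[-0.16,0.13,0.09],0.85],[[-10,72.4,14],[-0.2355,0.19,0.1326],0.85],[[-10,72.4,14],[-0.2355,0.19,0.1326],0.85],[[-10,72.4,14],[-0.2355,0.19,0.1326],0.85],[[-10,72.4,14],[-0.2355,0.19,0.1326],0.85]]'
python3 - <<'E'
from meas import *
p,d=camera('wrist'); c=get_calibration('wrist'); P=cloud(d,c)
for x,y in [(.604,.099),(.6215,.008),(.5935,-.0925)]: print('w',body(P,x,y))
R=tilt(66,-7.4); zt=R.as_matrix()[:,2]
x=body(P,.6215,.008)[1]
g=np.array([*x,.044])
print(go(g+zt*.006,R))
E
```

```text
time_s: 7.05
eef_pos: [0.5449, 0.018, 0.0762]
eef_rot: [0.034, 0.838, -0.054, 0.542]
wrist_force: [0.6, 0.7, 0.0]
opening: 0.852
w (2439, array([0.6054, 0.0985]), np.float64(0.0003522223831706059))
w (2614, array([0.6214, 0.0067]), np.float64(0.0003251176883928317))
w (3298, array([ 0.5932, -0.0939]), np.float64(0.00036969126834803797))
(array([ 0.8,  1.5, 89.9]), array([-0.0016,  0.0019,  0.0006]))
```

```bash
python3 -m jog '[[[2,1.5,40],[0,0,0],0.85],[[2,1.5,70],[0,0,0],0.85],[[2,1.5,90],[0,0,0],0.85],[[2,1.5,90],[0,0,0],0.85],[[2,1.5,90],[0,0,0],0.85]]'
python3 -m jog '[[[0,0,0],[0,0,0],0.7],[[0,0,0],[0,0,0],0.65],[[0,0,0],[0,0,0],0.6],[[0,0,0],[0,0,0],0.6],[[0,0,0],[0,0,0],0.6]]'
python3 - <<'E'
from meas import *
p,d=camera('wrist'); cv2.imwrite('pics/w6.png',p[:,:,::-1])
p,d=camera('scene'); crop(p,300,500,110,260,4,'pics/s6.png')
E
```

```text
time_s: 7.52
eef_pos: [0.6282, 0.006, 0.0436]
eef_rot: [0.034, 0.837, -0.053, 0.543]
wrist_force: [-0.9, 0.6, -0.1]
opening: 0.849
time_s: 7.93
eef_pos: [0.6271, 0.0066, 0.0444]
eef_rot: [0.034, 0.837, -0.053, 0.544]
wrist_force: [-8.3, 1.8, 7.8]
opening: 0.642
```

View pics/w6.png

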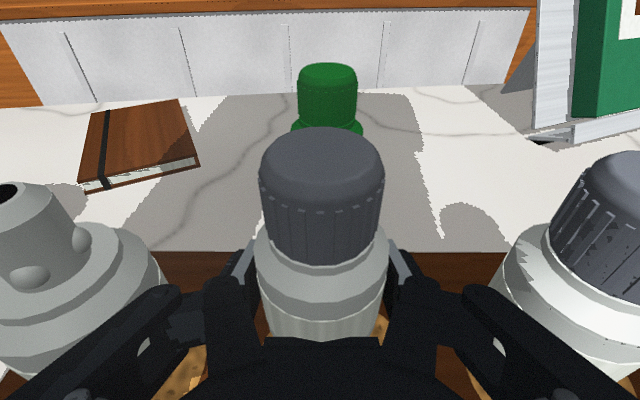

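View pics/s6.png

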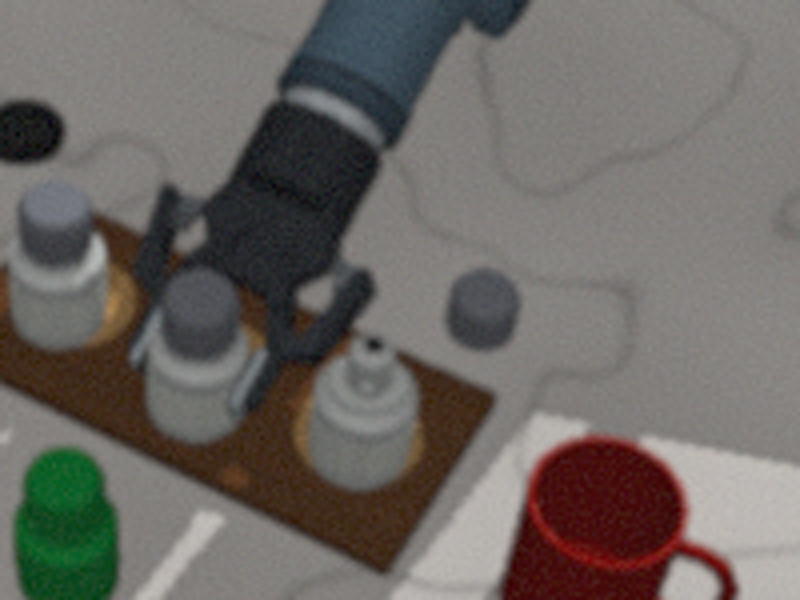

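```bash
python3 -m jog '[[[-2.4,1.2,-5.5],[0,0,0],0.6],[[-4.8,2.5,-11],[0,0,0],0.6],[[-7.2,3.7,-16.5],[0,0,0],0.6],[[-9.6,5,-22],[0,0,0],0.6],[[-12.2,6.4,-27.5],[0,0,0],0.6],[[-12.2,6.4,-27.5],[0,0,0],0.6],[[-12.2,6.4,-27.5],[0,0,0],0.6]]'
python3 - <<'E'
from meas import *
p,d=camera('wrist'); cv2.imwrite('pics/w7.png',p[:,:,::-1])
p,d=camera('top'); c=get_calibration('top'); P=cloud(d,c)
for x,y in [(.604,.099),(.5935,.006),(.5935,-.0925)]: print('t',body(P,x,y,rad=.034),body(P,x,y,.021,.085,.105,.03))
p,d=camera('scene'); crop(p,300,500,110,260,4,'pics/s7.png')
E
```

```text
time_s: 8.62
eef_pos: [0.5958, 0.0039, 0.0444]
eef_rot: [0.034, 0.837, -0.053, 0.544]
wrist_force: [-5.3, 0.7, 3.9]
opening: 0.637
t (47, array([0.6158, 0.1032]), np.float64(0.0003095352328495146)) (50, array([0.6033, 0.0826]), np.float64(0.00568097680574794))
t (58, array([0.5919, 0.0058]), np.float64(0.0019393851457877912)) (39, array([0.5926, 0.0052]), np.float64(0.000913282839396691))
t (35, array([ 0.5941, -0.0925]), np.float64(0.0003157445936714446)) (37, array([ 0.5945, -0.0925]), np.float64(0.001221568958831011))
```

View pics/s7.png

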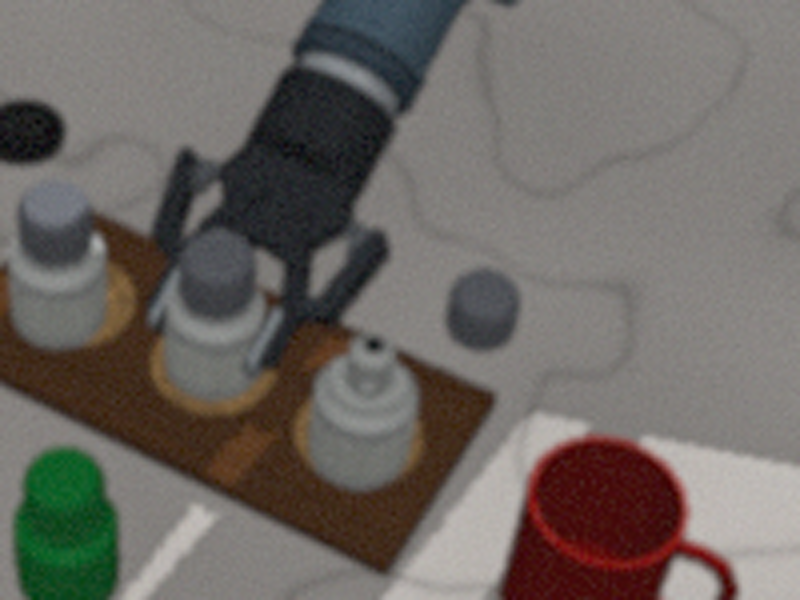

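```bash
python3 -m jog '[[[0,0,0],[0,0,0],0.7],[[0,0,0],[0,0,0],0.76],[[0,0,0],[0,0,0],0.76],[[0,0,-35],[0,0,0],0.76],[[0,0,-70],[0,0,0],0.76],[[0,0,-90],[0,0,0],0.76],[[0,0,-90],[0,0,0],0.76]]'
python3 - <<'E'
from meas import *
p,d=camera('top'); c=get_calibration('top'); P=cloud(d,c);crop(p,180,400,130,270,3.6,'pics/t8.png')
for x,y in [(.612,.101),(.5935,.006),(.5935,-.0925)]: print('t',body(P,x,y,rad=.034))
p,d=camera('wrist'); c=get_calibration('wrist'); P=cloud(d,c); cv2.imwrite('pics/w8.png',p[:,:,::-1])
for x,y in [(.612,.101),(.592,.006),(.5935,-.0925)]: print('w',body(P,x,y))
R=tilt(66,-7.4); zt=R.as_matrix()[:,2]
g=np.array([.5932,-.0935,.044])
for b in (.09,0): print(g+zt*(.006-b),go(g+zt*(.006-b),R))
E
```

```text
time_s: 9.35
eef_pos: [0.511, 0.0155, 0.0805]
eef_rot: [0.034, 0.838, -0.053, 0.542]
wrist_force: [-0.3, -0.8, 0.1]
opening: 0.762
t (46, array([0.6158, 0.1031]), np.float64(0.00039344212592395874))
t (33, array([0.5918, 0.0054]), np.float64(0.00023411259160437557))
t (33, array([ 0.5941, -0.0923]), np.float64(0.0002697266717257877))
w (2753, array([0.616 , 0.1007]), np.float64(0.00039015667868748746))
w (2515, array([0.592 , 0.0029]), np.float64(0.00032202251804176995))
w (2717, array([ 0.5941, -0.0944]), np.float64(0.00040415127878480107))
[ 0.51710132 -0.08361651  0.07816588] (array([ 2.7, 96.7, 14.5]), array([-0.0026, -0.0017,  0.0014]))
[ 0.59863562 -0.09420596  0.04155958] (array([  2.5,  96.9, 104.5]), array([-0.0026, -0.0017,  0.0014]))
```

View pics/t8.png

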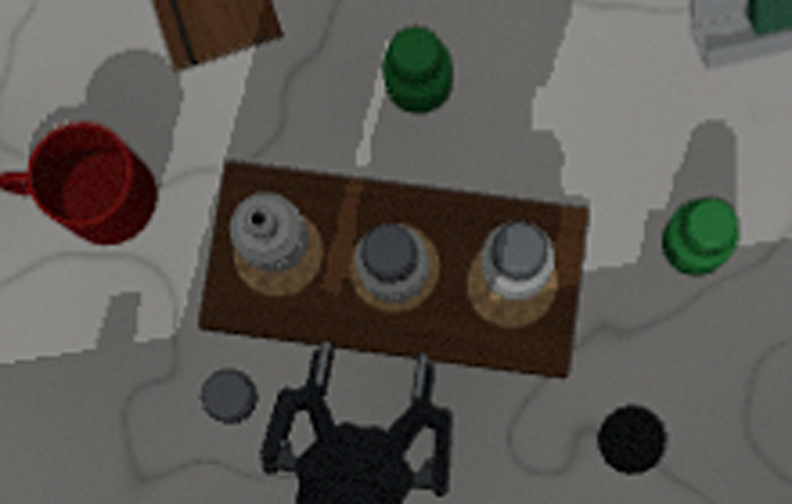

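View pics/w8.png

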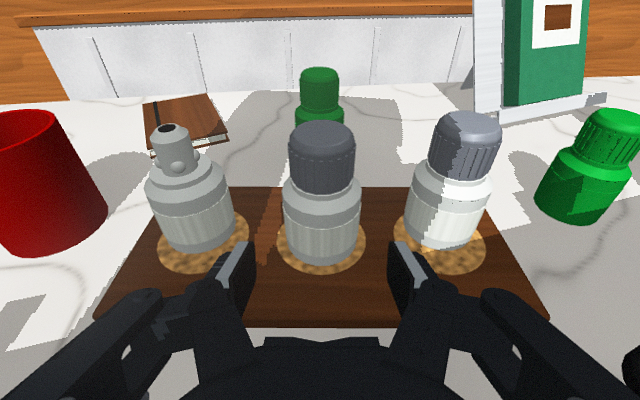

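```bash
python3 -m jog '[[[2.7,35,5],[0,0,0],0.8],[[2.7,70,10],[0,0,0],0.8],[[2.7,96.7,14.5],[0,0,0],0.8],[[2.7,97,14.5],[0,0,0],0.8],[[2.7,97,50],[0,0,0],0.8],[[4,97,80],[0,0,0],0.8],[[4.5,97,104],[0,0,0],0.8],[[4.5,97,104],[0,0,0],0.8],[[4.5,97,104],[0,0,0],0.8]]'
python3 -m jog '[[[0,0,0],[0,0,0],0.7],[[0,0,0],[0,0,0],0.65],[[0,0,0],[0,0,0],0.6],[[0,0,0],[0,0,0],0.6],[[0,0,0],[0,0,0],0.6]]'
python3 - <<'E'
from meas import *
p,d=camera('wrist'); cv2.imwrite('pics/w9.png',p[:,:,::-1])
p,d=camera('top'); c=get_calibration('top'); P=cloud(d,c)
for x,y in [(.612,.101),(.5935,.006),(.5935,-.0925)]: print('t',body(P,x,y,rad=.034))
print(pose()[1].inv().apply([-14.5,4.8,0]))
E
```

```text
time_s: 10.2
eef_pos: [0.6006, -0.0942, 0.0431]
eef_rot: [0.034, 0.836, -0.052, 0.545]
wrist_force: [-1.4, -0.7, -0.2]
opening: 0.798
time_s: 10.62
eef_pos: [0.6, -0.0941, 0.0429]
eef_rot: [0.034, 0.837, -0.052, 0.544]
wrist_force: [-0.2, 0.2, -2.5]
opening: 0.637
t (44, array([0.6158, 0.1031]), np.float64(0.00037464284761314103))
t (35, array([0.5917, 0.0054]), np.float64(0.00021585752374391604))
t (65, array([ 0.5945, -0.0925]), np.float64(0.0017844021323773342))
[ -6.06876669  -2.95271017 -13.70188212]
```

View pics/w9.png

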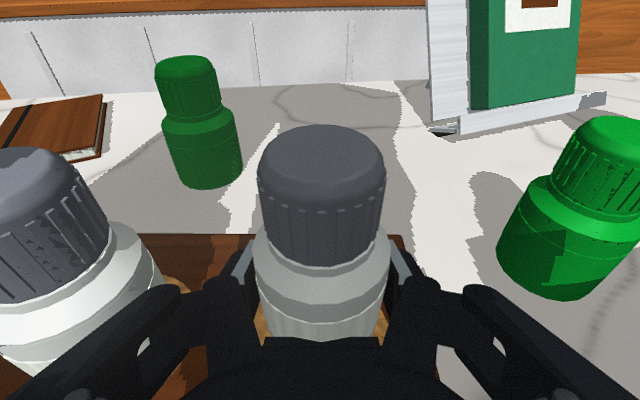

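```bash
python3 -m jog '[[[-2.2,-1,-4.4],[0,0,0],0.6],[[-4.4,-2,-9],[0,0,0],0.6],[[-6.5,-3,-13.5],[0,0,0],0.6],[[-6.5,-3,-13.5],[0,0,0],0.6],[[-6.5,-3,-13.5],[0,0,0],0.6]]'
python3 -m jog '[[[0,0,0],[0,0,0],0.7],[[0,0,0],[0,0,0],0.8],[[0,0,0],[0,0,0],0.8],[[0,0,-35],[0,0,0],0.8],[[0,0,-70],[0,0,0],0.8],[[10,0,-90],[0,0,0],0.8],[[20,0,-90],[0,0,0],0.8],[[20,0,-90],[0,0,0],0.8]]'
python3 - <<'E'
from meas import *
p,d=camera('top'); c=get_calibration('top'); P=cloud(d,c);crop(p,180,400,130,270,3.6,'pics/t10.png')
for x,y in [(.612,.101),(.5935,.006),(.5795,-.088)]: print('t',body(P,x,y,rad=.034))
R=tilt(55,-15); zt=R.as_matrix()[:,2]
g=np.array([.616,.1015,.044])
for b in (.1,0): print(g+zt*(.008-b),go(g+zt*(.008-b),R))
E
```

```text
time_s: 11.13
eef_pos: [0.5853, -0.0892, 0.0428]
eef_rot: [0.034, 0.836, -0.052, 0.545]
wrist_force: [-4.5, 1.1, 4.4]
opening: 0.637
time_s: 11.8
eef_pos: [0.5119, -0.0806, 0.0993]
eef_rot: [0.035, 0.836, -0.052, 0.546]
wrist_force: [1.9, -1.2, 1.2]
opening: 0.802
t (45, array([0.6157, 0.103 ]), np.float64(0.0003645731749241665))
t (35, array([0.5918, 0.0055]), np.float64(0.0002619652403175621))
t (29, array([ 0.579 , -0.0875]), np.float64(0.0001936379500651836))
[0.54320591 0.12100512 0.09676903] (array([   0.6, -204. ,    5.5]), array([-0.1177, -0.1974,  0.0688]))
[0.62232992 0.0998039  0.03941139] (array([ -19.4, -193. ,  102.9]), array([-0.1177, -0.1974,  0.0688]))
```

View pics/t10.png

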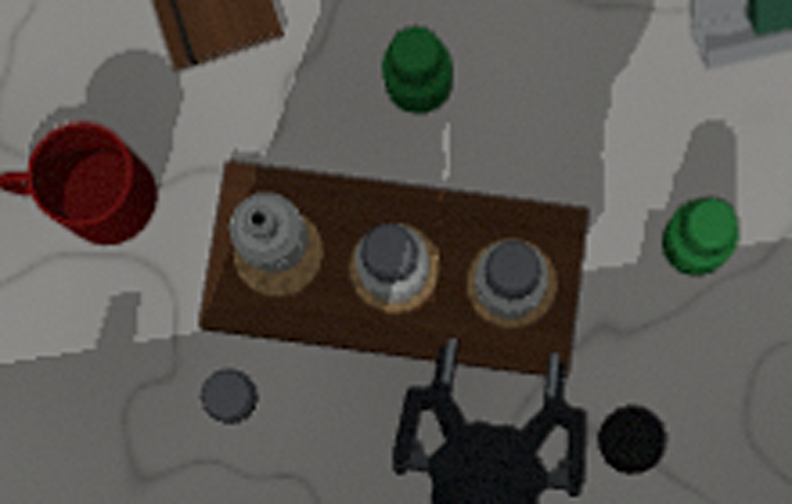

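```bash
python3 - <<'E'
from meas import *
R=tilt(55,-7); zt=R.as_matrix()[:,2]
g=np.array([.616,.1015,.044])
for b in (.1,0): print(g+zt*(.008-b),go(g+zt*(.008-b),R))
E
```

```text
[0.54119975 0.11068432 0.09676903] (array([   0.3, -193.5,    4.9]), array([ 0.0043, -0.1976,  0.0003]))
[0.62250437 0.10070136 0.03941139] (array([ -19.4, -193.9,  102.9]), array([ 0.0043, -0.1976,  0.0003]))
```

```bash
python3 -m jog '[[[5,-30,-20],[0,-0.1,0],0.8],[[5,-70,-20],[0,-0.198,0],0.8],[[5,-110,-20],[0,-0.198,0],0.8],[[5,-150,-20],[0,-0.198,0],0.8],[[0,-193,0],[0,-0.198,0],0.8],[[0,-193.5,5],[0,-0.198,0],0.8],[[0,-193.5,5],[0,-0.198,0],0.8],[[0,-193.5,5],[0,-0.198,0],0.8]]'
python3 - <<'E'
from meas import *
p,d=camera('wrist'); c=get_calibration('wrist'); P=cloud(d,c); cv2.imwrite('pics/w11.png',p[:,:,::-1])
for x,y in [(.616,.101),(.592,.004)]: print('w',body(P,x,y))
R=tilt(55,-7); zt=R.as_matrix()[:,2]
g=np.array([*body(P,.616,.101)[1],.045])
print(go(g+zt*.008,R)); print(pose()[1].inv().apply([-11.8,-2.3,0]))
E
```

```text
time_s: 12.52
eef_pos: [0.541, 0.1041, 0.0982]
eef_rot: [0.03, 0.885, -0.055, 0.462]
wrist_force: [0.9, -0.6, 1.1]
opening: 0.796
w (1843, array([0.6142, 0.104 ]), np.float64(0.00030156057533076836))
w (2115, array([0.5904, 0.0069]), np.float64(0.0003346951012582131))
(array([-1.2, -6.5, 97.8]), array([ 0.0033, -0.0006, -0.0018]))
[-6.54477006  3.76350801 -9.35585337]
```

View pics/w11.png

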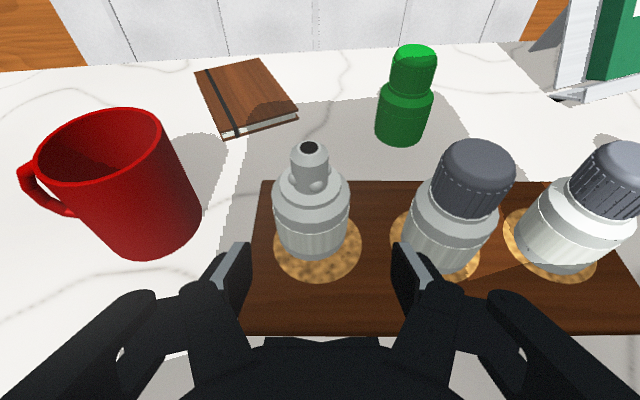

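```bash
python3 -m jog '[[[0,-5.5,20],[0,0,0],0.8],[[0,-5.5,50],[0,0,0],0.8],[[0,-5.5,80],[0,0,0],0.8],[[0,-5.5,97],[0,0,0],0.8],[[0,-5.5,97],[0,0,0],0.8],[[0,-5.5,97],[0,0,0],0.8]]'
python3 -m jog '[[[0,0,0],[0,0,0],0.7],[[0,0,0],[0,0,0],0.65],[[0,0,0],[0,0,0],0.6],[[0,0,0],[0,0,0],0.6],[[0,0,0],[0,0,0],0.6]]'
python3 - <<'E'
from meas import *
p,d=camera('wrist'); cv2.imwrite('pics/w12.png',p[:,:,::-1])
p,d=camera('top'); c=get_calibration('top'); P=cloud(d,c)
for x,y in [(.615,.102),(.5935,.006),(.5795,-.088)]: print('t',body(P,x,y,rad=.034))
print('spout',body(P,.615,.102,.012,.085,.104,.018))
E
```

```text
time_s: 13.07
eef_pos: [0.6203, 0.1021, 0.04]
eef_rot: [0.03, 0.886, -0.056, 0.46]
wrist_force: [-0.3, -0.5, -1.1]
opening: 0.798
time_s: 13.48
eef_pos: [0.6196, 0.1023, 0.04]
eef_rot: [0.029, 0.886, -0.055, 0.46]
wrist_force: [-0.2, 0.3, -2.3]
opening: 0.644
t (53, array([0.6171, 0.1021]), np.float64(0.0020523733637860956))
t (35, array([0.5918, 0.0054]), np.float64(0.00024676912707552717))
t (35, array([ 0.5792, -0.0875]), np.float64(0.0002488610971388348))
spout (43, array([0.6168, 0.1036]), np.float64(0.0018601439279094674))
```

View pics/w12.png

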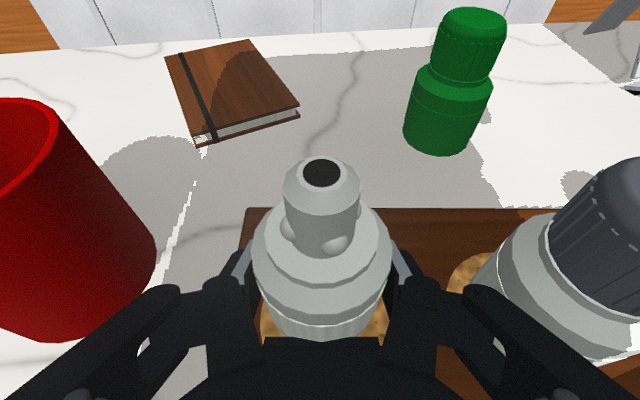

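```bash
python3 -m jog '[[[-3.5,1.6,-4.6],[0,0,0],0.6],[[-7.2,3.2,-9.3],[0,0,0],0.6],[[-7.2,3.2,-9.3],[0,0,0],0.6],[[-7.2,3.2,-9.3],[0,0,0],0.6]]'
python3 -m jog '[[[0,0,0],[0,0,0],0.7],[[0,0,0],[0,0,0],0.8],[[0,0,0],[0,0,0],0.8],[[0,0,-35],[0,0,0],0.8],[[0,0,-70],[0,0,0],0.8],[[20,0,-100],[0,0,0],0.8],[[50,0,-100],[0,0,0],0.8],[[90,0,-100],[0,0,0],0.8],[[90,0,-100],[0,0,0],0.8]]'
python3 - <<'E'
from meas import *
p,d=camera('top'); c=get_calibration('top'); P=cloud(d,c);crop(p,180,400,130,270,3.6,'pics/t13.png')
for x,y in [(.604,.101),(.5935,.006),(.5795,-.088)]: print('t',body(P,x,y,rad=.034))
print('cap',body(P,.489,.135,.021,.01,.033,.03),[(a,ce.round(1),plane(c,[ce],.034)[0].round(4)) for a,ce,mm in caps(P,(.44,.53,.09,.18),.029,.042)])
R=tilt(0,-7.4)
print(pose()[0],get_obs()['q'],go([.487,.1345,.16],R))
E
```

```text
time_s: 13.92
eef_pos: [0.6074, 0.1005, 0.0396]
eef_rot: [0.03, 0.886, -0.056, 0.46]
wrist_force: [-1.4, -0.2, -0.3]
opening: 0.641
time_s: 14.67
eef_pos: [0.5795, 0.1046, 0.1746]
eef_rot: [0.029, 0.885, -0.055, 0.462]
wrist_force: [-0.2, -0.5, 0.0]
opening: 0.793
t (26, array([0.6043, 0.102 ]), np.float64(0.0003453242485888626))
t (36, array([0.5919, 0.0054]), np.float64(0.0002644143004852915))
t (34, array([ 0.5791, -0.0876]), np.float64(0.000319264200523264))
cap (1, array([0.4891, 0.1352]), np.float64(8.43891006033215e-09)) []
[0.58236748 0.10439325 0.17797029] [ 0.0537232   0.01408464  2.26822952  4.11587159  0.17867054 -2.43519326] (array([-70.6, -17.9, -70.9]), array([-0.0016, -0.968 ,  0.0032]))
```

View pics/t13.png

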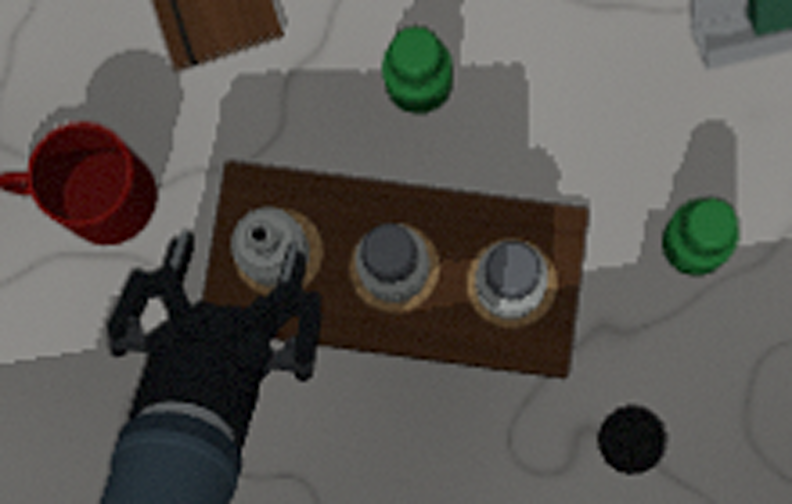

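```bash
python3 - <<'E'
from meas import *
print(go([.58,.11,.22],tilt(63,25)))
E
```

```text
(array([ 32.9,  -5.3, -26.3]), array([ 0.4833,  0.1281, -0.2877]))
```

```bash
python3 -m jog '[[[33,-5,-26],[0.483,0.128,-0.288],0.8],[[33,-5,-26],[0.483,0.128,-0.288],0.8],[[33,-5,-26],[0.483,0.128,-0.288],0.8],[[33,-5,-26],[0.483,0.128,-0.288],0.8],[[33,-5,-26],[0.483,0.128,-0.288],0.8],[[33,-5,-26],[0.483,0.128,-0.288],0.8],[[33,-5,-26],[0.483,0.128,-0.288],0.8]]'
python3 - <<'E'
from meas import *
print(get_obs()['q'])
print(go([.55,.12,.25],tilt(25,30)))
E
```

```text
time_s: 15.3
eef_pos: [0.5914, 0.1051, 0.2223]
eef_rot: [-0.006, 0.856, 0.004, 0.516]
wrist_force: [0.1, -0.1, -0.1]
opening: 0.8
[-0.05392709 -0.0806957   2.31875002  2.8070603   0.19086861 -1.26820403]
(array([  5.2, -15.7, -49.3]), array([ 0.3536, -0.6359, -0.38  ]))
```

```bash
python3 -m jog '[[[5,-16,-49],[0.354,-0.636,-0.38],0.8],[[5,-16,-49],[0.354,-0.636,-0.38],0.8],[[5,-16,-49],[0.354,-0.636,-0.38],0.8],[[5,-16,-49],[0.354,-0.636,-0.38],0.8],[[5,-16,-49],[0.354,-0.636,-0.38],0.8],[[5,-16,-49],[0.354,-0.636,-0.38],0.8],[[5,-16,-49],[0.354,-0.636,-0.38],0.8],[[5,-16,-49],[0.354,-0.636,-0.38],0.8],[[5,-16,-49],[0.354,-0.636,-0.38],0.8],[[5,-16,-49],[0.354,-0.636,-0.38],0.8]]'
python3 - <<'E'
from meas import *
print(get_obs()['q'])
print(go([.487,.1345,.2],tilt(0,0)))
E
```

```text
time_s: 16.13
eef_pos: [0.5524, 0.1258, 0.2505]
eef_rot: [-0.066, 0.888, 0.129, 0.436]
wrist_force: [0.1, 1.0, 0.3]
opening: 0.803
[-0.19832532 -0.28872651  2.3002471   0.97437056  0.47045103  0.34046766]
(array([-76.8, -26.8, -16.7]), array([-0.1378, -0.9066,  0.2678]))
```

Through the singular region. Now go vertical above the cap.

```bash
python3 -m jog '[[[-77,-27,-17],[-0.138,-0.907,0.268],0.8],[[-77,-27,-17],[-0.138,-0.907,0.268],0.8],[[-77,-27,-17],[-0.138,-0.907,0.268],0.8],[[-77,-27,-17],[-0.138,-0.907,0.268],0.8],[[-77,-27,-17],[-0.138,-0.907,0.268],0.8],[[-77,-27,-17],[-0.138,-0.907,0.268],0.8],[[-77,-27,-17],[-0.138,-0.907,0.268],0.8],[[-77,-27,-17],[-0.138,-0.907,0.268],0.8],[[-77,-27,-17],[-0.138,-0.907,0.268],0.8],[[-77,-27,-17],[-0.138,-0.907,0.268],0.8],[[-77,-27,-17],[-0.138,-0.907,0.268],0.8],[[-77,-27,-17],[-0.138,-0.907,0.268],0.8]]'
python3 - <<'E'
from meas import *
print(get_obs()['q'])
print(go([.487,.1345,.2],tilt(0,0)))
p,d=camera('wrist'); c=get_calibration('wrist'); P=cloud(d,c); cv2.imwrite('pics/w14.png',p[:,:,::-1])
for a,ce,mm in caps(P,(.44,.53,.09,.18),.029,.042): print(a,ce,P[mm].mean(0))
E
```

```text
time_s: 17.13
eef_pos: [0.4856, 0.1343, 0.1988]
eef_rot: [0.0, 1.0, 0.0, -0.0]
wrist_force: [0.5, -0.2, -0.8]
opening: 0.796
[ 3.42787565e-02  7.00787569e-02  1.82900375e+00 -6.15116679e-04
  1.24334685e+00  1.60497345e+00]
(array([ 1.4, -0.2, -1.2]), array([0.0006, 0.0008, 0.0003]))
1239 [320.91364003 180.38256659] [0.48833085 0.13371069 0.0334774 ]
```

View pics/w14.png

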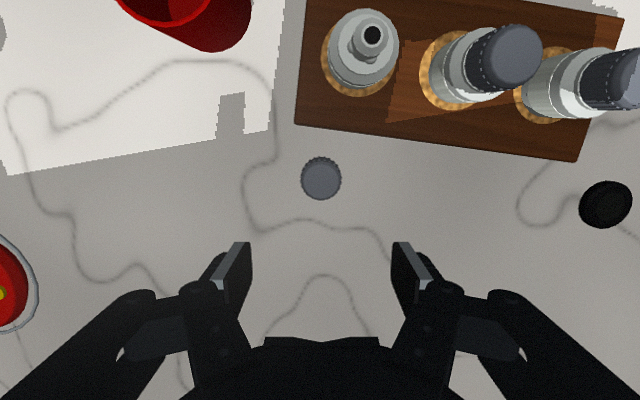

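```bash
python3 -m jog '[[[1,0.5,40],[0,0,0],0.8],[[2.5,0.5,80],[0,0,0],0.8],[[2.5,0.5,120],[0,0,0],0.8],[[2.5,0.5,120],[0,0,0],0.8],[[2.5,0.5,120],[0,0,0],0.8]]'
python3 - <<'E'
from meas import *
p,d=camera('wrist'); c=get_calibration('wrist'); P=cloud(d,c); cv2.imwrite('pics/w15.png',p[:,:,::-1])
print(pose()[0])
for a,ce,mm in caps(P,(.44,.53,.09,.18),.029,.042): print(a,ce,P[mm].mean(0),body(P,.488,.134,.021,.005,.03,.03))
for x,y in [(.604,.1),(.592,.005)]: print('w',body(P,x,y))
print('sp',body(P,.604,.1,.012,.085,.1,.02))
E
```

```text
time_s: 17.6
eef_pos: [0.485, 0.1335, 0.0781]
eef_rot: [0.0, 1.0, 0.0, -0.002]
wrist_force: [1.7, 0.1, 0.8]
opening: 0.798
[0.48752325 0.13364055 0.0804884 ]
3167 [319.38806441 220.72687086] [0.49245726 0.13402743 0.03540374] (598, array([0.4898, 0.134 ]), np.float64(0.00044982868343925386))
w (1148, array([0.6055, 0.1007]), np.float64(0.00018477877865360462))
w (4202, array([0.5931, 0.0042]), np.float64(0.00035193535699972015))
sp (323, array([0.604 , 0.0978]), np.float64(0.0006241913472661641))
```

View pics/w15.png

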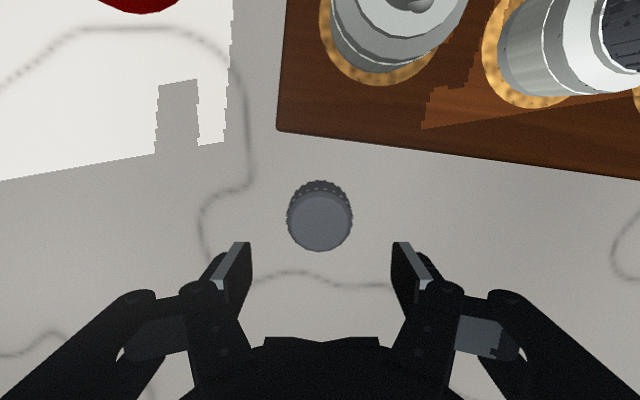

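```bash
python3 -m jog '[[[2,0,35],[0,0,0],0.8],[[2,0,62],[0,0,0],0.8],[[2,0,62],[0,0,0],0.8],[[2,0,62],[0,0,0],0.8]]'
python3 - <<'E'
from meas import *
p,d=camera('wrist'); c=get_calibration('wrist'); P=cloud(d,c); cv2.imwrite('pics/w16.png',p[:,:,::-1])
print(pose()[0])
E
```

```text
time_s: 17.98
eef_pos: [0.4904, 0.1337, 0.0206]
eef_rot: [0.0, 1.0, 0.0, 0.001]
wrist_force: [-0.5, -0.7, -0.9]
opening: 0.8
[0.49148346 0.13370842 0.02142191]
```

View pics/w16.png

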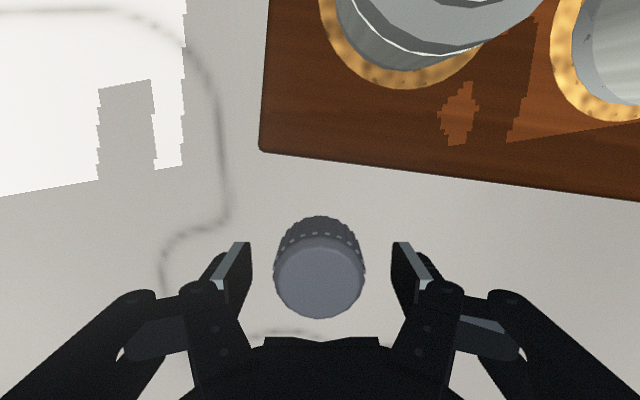

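```bash
python3 - <<'E'
from meas import *
p,d=camera('wrist'); c=get_calibration('wrist'); P=cloud(d,c)
print(pose()[0])
for v,u in [(244,248),(260,235),(285,217),(244,240),(244,395),(280,420),(277,320),(250,320),(310,320),(290,250)]: print(v,u,P[v,u].round(4))
for a,ce,mm in caps(P,(.44,.53,.09,.18),.029,.042): print(a,ce,P[mm].mean(0))
print(body(P,.488,.134,.021,.005,.028,.03))
E
```

```text
[0.49196777 0.13372871 0.02171151]
244 248 [0.5014 0.1671 0.02  ]
260 235 [0.5023 0.1682 0.038 ]
285 217 [0.4998 0.171  0.0526]
244 240 [0.5019 0.1705 0.0212]
244 395 [0.5018 0.0991 0.0211]
280 420 [0.5013 0.0972 0.052 ]
277 320 [0.4923 0.1336 0.0341]
250 320 [0.5043 0.1336 0.0328]
310 320 [0.4757 0.1337 0.0338]
290 250 [0.4652 0.1727 0.0012]
5564 [318.70363048 278.54457225] [0.4910224  0.1342029  0.03338461]
757 [233.38969617 272.27476882] [0.495534   0.16995409 0.03586519]
644 [404.88664596 273.24223602] [0.49495401 0.09796629 0.03582247]
(1522, array([0.4875, 0.1341]), np.float64(0.0004802016024101812))
```

```bash
python3 -m jog '[[[-1.5,0,6],[0,0,0],0.7],[[-1.5,0,6],[0,0,0],0.6],[[-1.5,0,6],[0,0,0],0.5],[[-1.5,0,6],[0,0,0],0.4],[[-1.5,0,6],[0,0,0],0.3],[[-1.5,0,6],[0,0,0],0.3],[[-1.5,0,6],[0,0,0],0.3]]'
python3 -m jog '[[[0,0,-40],[0,0,0],0.3],[[0,0,-80],[0,0,0],0.3],[[0,0,-120],[0,0,0],0.3],[[0,0,-140],[0,0,0],0.3],[[0,0,-140],[0,0,0],0.3],[[0,0,-140],[0,0,0],0.3]]'
python3 - <<'E'
from meas import *
p,d=camera('wrist'); c=get_calibration('wrist'); P=cloud(d,c); cv2.imwrite('pics/w17.png',p[:,:,::-1])
p0=pose()[0]; print(p0)
for a,ce,mm in caps(P,(.44,.6,.09,.18),.15,.20): print(a,ce,P[mm].mean(0))
print('open',body(P,.604,.1),body(P,.604,.1,.012,.09,.1,.02))
p,d=camera('top'); c=get_calibration('top'); P=cloud(d,c);crop(p,180,400,130,270,3.6,'pics/t17.png')
print('t',body(P,.604,.101,rad=.034))
p,d=camera('scene'); crop(p,300,500,60,210,4,'pics/s17.png')
E
```

```text
time_s: 18.67
eef_pos: [0.4914, 0.1338, 0.0173]
eef_rot: [0.0, 1.0, 0.0, 0.004]
wrist_force: [-3.1, 0.2, 10.4]
opening: 0.482
time_s: 19.17
eef_pos: [0.4914, 0.1339, 0.1591]
eef_rot: [0.0, 1.0, 0.0, 0.006]
wrist_force: [0.5, 0.6, -1.0]
opening: 0.483
[0.49017108 0.1338693  0.15732812]
14741 [318.96167153 281.1337087 ] [0.49397789 0.13402823 0.17789251]
open (339, array([0.6011, 0.1004]), np.float64(0.00021803858039445772)) (331, array([0.6012, 0.1002]), np.float64(0.0003791524937393656))
t (50, array([0.6042, 0.1018]), np.float64(0.0003392577626062213))
```

View pics/w17.png

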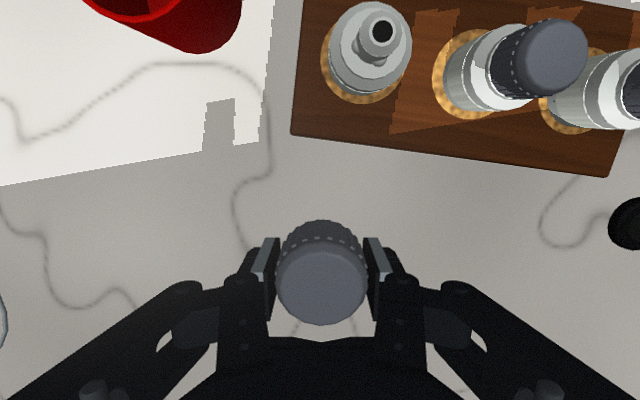

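View pics/s17.png

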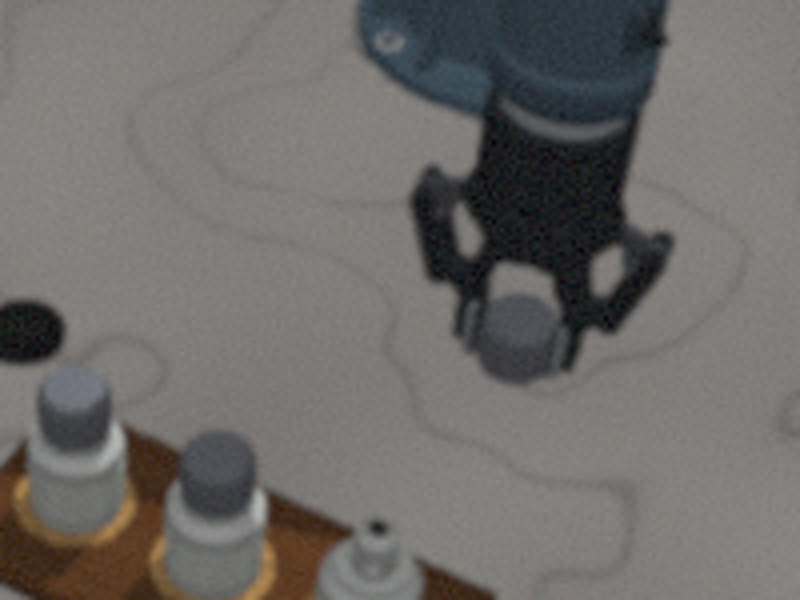

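```bash
python3 -m jog '[[[38,11,0],[0,0,0],0.3],[[76,22,0],[0,0,0],0.3],[[111,33,5],[0,0,0],0.3],[[111,33,15],[0,0,0],0.3],[[111,33,20],[0,0,0],0.3],[[111,33,20],[0,0,0],0.3],[[111,33,20],[0,0,0],0.3]]'
python3 - <<'E'
from meas import *
p0=pose()[0]; print(p0)
for n in ('top','scene','wrist'):
    p,d=camera(n); c=get_calibration(n); P=cloud(d,c)
    cv2.imwrite('pics/w18.png',p[:,:,::-1])
    for a,ce,mm in caps(P,(.57,.64,.07,.13),.145,.175): print(n,a,ce.round(1),P[mm].mean(0).round(4),plane(c,[ce],.154)[0].round(4))
    print(n,'body',body(P,.604,.101,rad=.034))
    if n=='scene': crop(p,320,460,110,215,5.5,'pics/s18.png')
E
```

```text
time_s: 19.9
eef_pos: [0.5982, 0.1012, 0.1344]
eef_rot: [0.0, 1.0, 0.0, 0.0]
wrist_force: [-0.2, 0.3, 0.1]
opening: 0.483
[0.59819406 0.10122367 0.13444911]
top body (35, array([0.6041, 0.1019]), np.float64(0.0003835774406234319))
scene 346 [395.9 176.7] [0.6028 0.1    0.1542] [0.6027 0.1    0.154 ]
scene body (245, array([0.6026, 0.1015]), np.float64(0.0008114682425996193))
wrist 8935 [322. 281.] [0.6013 0.1004 0.1546] [0.6011 0.1004 0.154 ]
wrist body (478, array([0.6032, 0.0999]), np.float64(0.00017727700709653066))
```

View pics/w18.png

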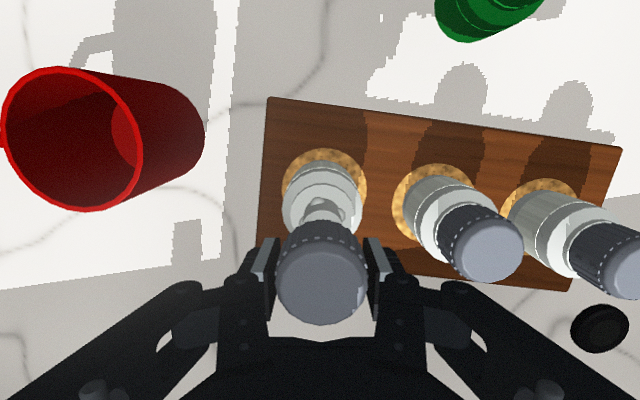

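View pics/s18.png

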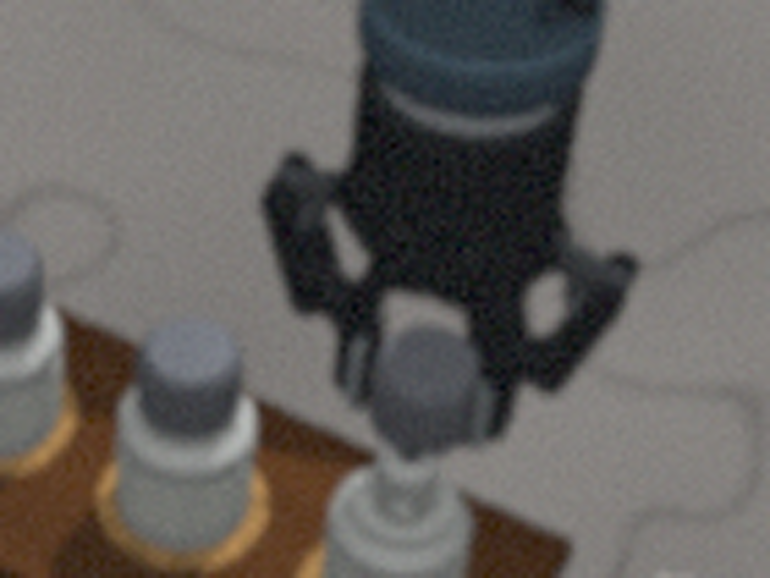

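```bash
python3 - <<'E'
from meas import *
print(pose()[0])
for n in ('scene','wrist'):
    p,d=camera(n); c=get_calibration(n); P=cloud(d,c)
    print(n,'capside',body(P,.601,.1005,.021,.125,.15,.03))
    print(n,'spout',body(P,.603,.1005,.012,.083,.1,.02),'body',body(P,.604,.101,rad=.034))
    z=P[...,2]; m=(abs(P[...,0]-.6)<.03)&(abs(P[...,1]-.1)<.022)&(z>.14)&(z<.18); top=np.percentile(z[m],90); mm=m&(z>top-.003); print(n,top,P[mm].mean(0), [(P[mm][:,i].min()+P[mm][:,i].max())/2 for i in (0,1)])
E
```

```text
[0.59970313 0.10132639 0.13670599]
scene capside (203, array([0.5959, 0.1018]), np.float64(0.0024719087751070667))
scene spout (63, array([0.603 , 0.1017]), np.float64(0.0009022843855010305)) body (254, array([0.6027, 0.1016]), np.float64(0.0007391423831156133))
scene 0.15724323691397146 [0.60045783 0.09789031 0.15759398] [np.float64(0.5987979142111516), np.float64(0.09896574935543882)]
wrist capside (3092, array([0.596 , 0.1006]), np.float64(0.0020353254006020487))
wrist spout (425, array([0.6031, 0.0999]), np.float64(0.0006072275193061494)) body (490, array([0.6029, 0.0999]), np.float64(0.00018533141704019107))
wrist 0.15688684557275617 [0.60053584 0.0969232  0.15929022] [np.float64(0.5975555499627454), np.float64(0.10000017675381545)]
```

```bash
python3 -m jog '[[[4,0,0],[0,0,0],0.3],[[4,0,5],[0,0,0],0.3],[[4,0,10],[0,0,0],0.3],[[4,0,15],[0,0,0],0.3],[[4,0,20],[0,0,0],0.3],[[4,0,20],[0,0,0],0.3],[[4,0,20],[0,0,0],0.3]]'
python3 - <<'E'
from meas import *
print(pose()[0],get_obs()['wrist_force'])
p,d=camera('wrist'); cv2.imwrite('pics/w19.png',p[:,:,::-1])
p,d=camera('scene'); crop(p,320,460,110,215,5.5,'pics/s19.png')
E
```

```text
time_s: 20.73
eef_pos: [0.6044, 0.1011, 0.1168]
eef_rot: [0.0, 1.0, 0.0, 0.003]
wrist_force: [0.9, -0.6, 0.6]
opening: 0.484
[0.60441455 0.1011088  0.11676417] [ 0.92034423 -0.60554634  0.55877491]
```

View pics/s19.png

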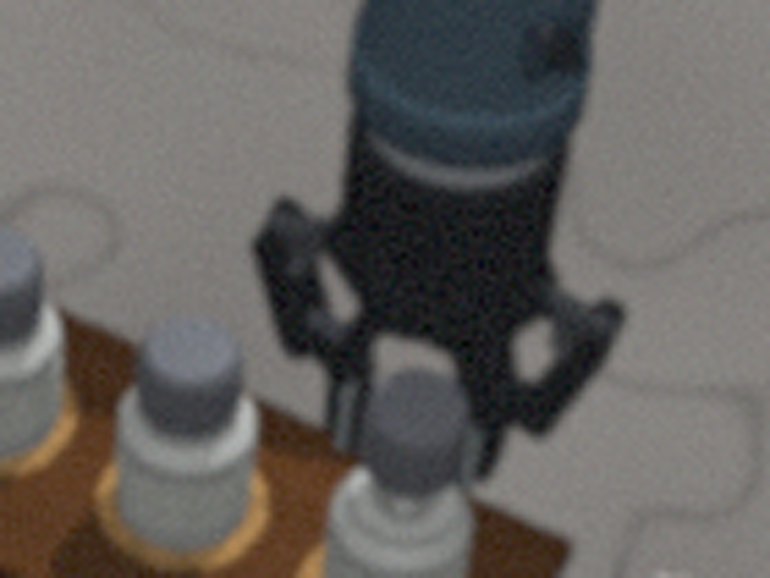

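View pics/w19.png

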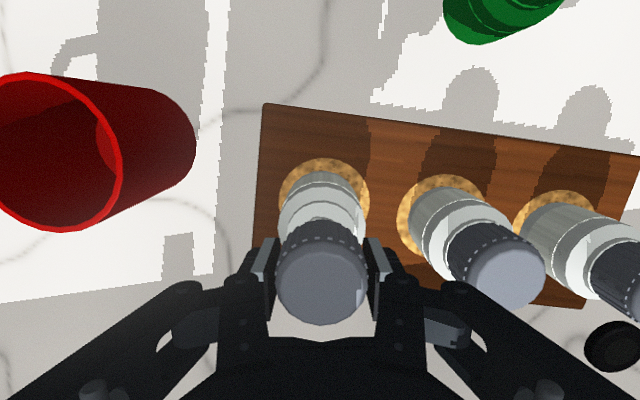

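```bash
python3 -m jog '[[[0,0,3],[0,0,0],0.3],[[0,0,6],[0,0,0],0.3],[[0,0,9],[0,0,0],0.3],[[0,0,9],[0,0,0],0.3]]'
python3 - <<'E'
from meas import *
print(pose()[0],get_obs()['wrist_force'],get_obs()['torque'])
p,d=camera('scene'); crop(p,320,460,110,215,5.5,'pics/s20.png')
E
```

```text
time_s: 21.17
eef_pos: [0.6038, 0.1011, 0.1069]
eef_rot: [0.0, 1.0, 0.0, 0.002]
wrist_force: [1.2, -0.1, -0.1]
opening: 0.485
[0.60382748 0.10114287 0.10686221] [ 1.1656228  -0.07155538 -0.05321969] [-0.04218474 -0.20014578  0.01927874]
```

View pics/s20.png

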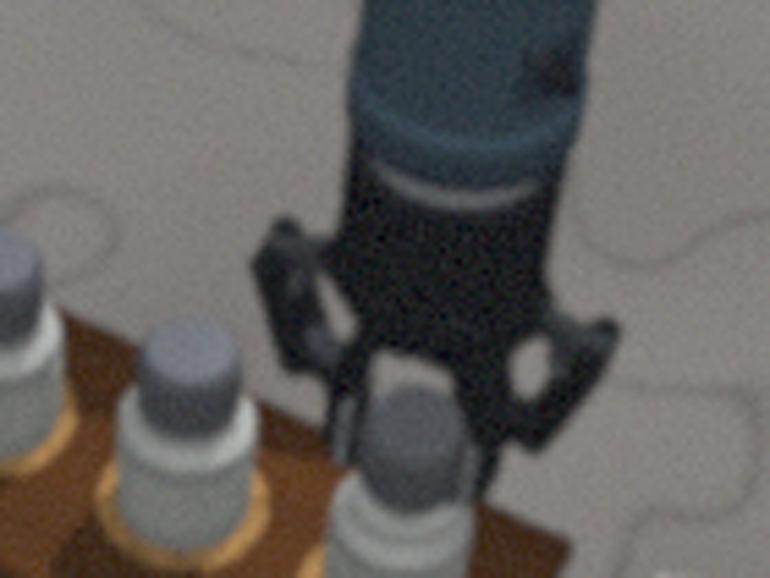

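```bash
for i in 1 2; do python3 -m jog '[[[0,0,2],[0,0,0],0.3],[[0,0,4],[0,0,0],0.3],[[0,0,4],[0,0,0],0.3]]'; done
```

```text
time_s: 21.47
eef_pos: [0.6051, 0.101, 0.1039]
eef_rot: [0.0, 1.0, 0.0, 0.004]
wrist_force: [3.0, -0.5, 4.1]
opening: 0.48
time_s: 21.72
eef_pos: [0.6062, 0.101, 0.101]
eef_rot: [0.0, 1.0, 0.0, 0.005]
wrist_force: [3.0, 0.1, 3.7]
opening: 0.48
```

```bash
for i in 1 2; do python3 -m jog '[[[0,0,2],[0,0,0],0.3],[[0,0,2],[0,0,0],0.3]]'; done
```

```text
time_s: 21.88
eef_pos: [0.6064, 0.1009, 0.0992]
eef_rot: [0.0, 1.0, 0.0, 0.005]
wrist_force: [1.8, -0.3, 2.1]
opening: 0.481
time_s: 22.05
eef_pos: [0.6051, 0.101, 0.0959]
eef_rot: [0.0, 1.0, 0.0, 0.004]
wrist_force: [0.0, -0.7, -3.7]
opening: 0.481
```

```bash
for i in 1 2 3; do python3 -m jog '[[[0,0,2.5],[0,0,0],0.3],[[0,0,2.5],[0,0,0],0.3]]'; done
python3 - <<'E'
from meas import *
p,d=camera('scene'); crop(p,320,460,110,215,5.5,'pics/s21.png')
p,d=camera('wrist'); cv2.imwrite('pics/w21.png',p[:,:,::-1])
E
```

```text
time_s: 22.22
eef_pos: [0.605, 0.1011, 0.0934]
eef_rot: [0.0, 1.0, 0.0, 0.003]
wrist_force: [0.7, -1.5, 3.4]
opening: 0.485
time_s: 22.38
eef_pos: [0.6055, 0.1012, 0.0934]
eef_rot: [0.0, 1.0, 0.001, 0.004]
wrist_force: [-7.6, -0.4, 19.9]
opening: 0.481
time_s: 22.55
eef_pos: [0.6056, 0.1012, 0.0934]
eef_rot: [0.0, 1.0, 0.001, 0.004]
wrist_force: [-8.0, -1.2, 20.4]
opening: 0.482
```

View pics/s21.png

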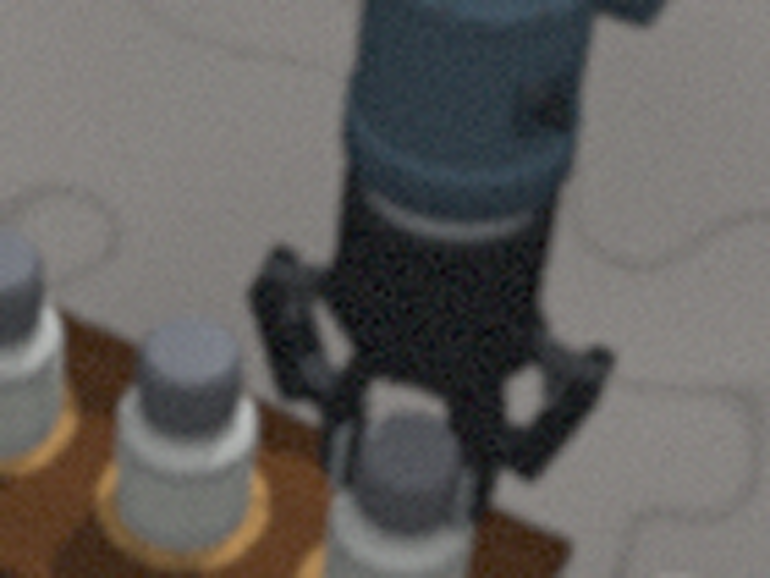

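View pics/w21.png

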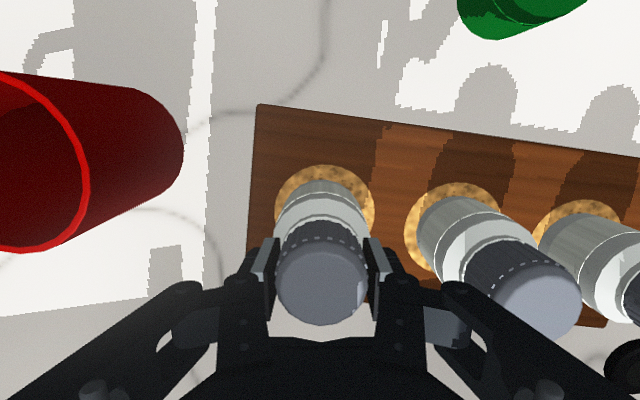

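```bash
python3 - <<'E'
from meas import *
o=get_obs(); print(o['eef_pos'],o['wrist_force'],o['torque'],o['time_s'])
for n in ('scene','top','wrist'):
    p,d=camera(n); c=get_calibration(n); P=cloud(d,c)
    z=P[...,2]
    for nm,x,y in (('mid',.592,.0055),('right',.579,-.0876),('open',.603,.1)):
        m=(np.hypot(P[...,0]-x,P[...,1]-y)<.014)&(z>.09)&(z<.13)
        print(n,nm,m.sum(),np.median(z[m]).round(4) if m.any() else None, body(P,x,y,rad=.034))
E
```

```text
[0.60564289 0.10117474 0.09339762] [-8.01682224 -0.816697   21.2830064 ] [-0.14467218  1.45621069  0.01106253] 22.65
scene mid 98 0.1125 (246, array([0.5905, 0.0047]), np.float64(0.0007919291860536175))
scene right 87 0.1115 (230, array([ 0.578 , -0.0883]), np.float64(0.000830705254994736))
scene open 102 0.1125 (248, array([0.6021, 0.1018]), np.float64(0.0007553228519581951))
top mid 85 0.1096 (37, array([0.5918, 0.0054]), np.float64(0.0002693414275035604))
top right 84 0.1094 (34, array([ 0.5792, -0.0876]), np.float64(0.0003063634862794808))
top open 0 None (27, array([0.6034, 0.1019]), np.float64(0.0004057145667136047))
wrist mid 2366 0.1097 (2330, array([0.5903, 0.0041]), np.float64(0.0002871277928266472))
wrist right 0 None (3266, array([ 0.5779, -0.0889]), np.float64(0.00047564732314116134))
wrist open 3104 0.1098 (990, array([0.6023, 0.1003]), np.float64(0.00017327344598706075))
```

```bash
python3 -m jog '[[[-0.8,0,3.4],[0,0,0],0.3],[[-0.8,0,3.4],[0,0,0],0.3],[[-0.8,0,3.4],[0,0,0],0.3],[[-0.8,0,3.4],[0,0,0],0.3]]'
```

```text
time_s: 23.13
eef_pos: [0.6055, 0.1012, 0.0934]
eef_rot: [0.001, 1.0, 0.001, 0.004]
wrist_force: [-8.7, -1.0, 24.5]
opening: 0.488
```

```bash
python3 - <<'E'
from meas import *
for n in ('scene','top'):
    p,d=camera(n); c=get_calibration(n); P=cloud(d,c)
    for nm,x,y in (('mid',.592,.0055),('right',.579,-.0876),('open',.603,.1)): print(n,nm,body(P,x,y,rad=.034))
    if n=='top': crop(p,180,400,130,270,3.6,'pics/t22.png')
    else: cv2.imwrite('pics/s22.png',p[:,:,::-1])
o=get_obs(); print(o['eef_pos'],o['wrist_force'],o['time_s'])
E
```

```text
scene mid (241, array([0.5903, 0.0047]), np.float64(0.0008036839471320221))
scene right (236, array([ 0.578 , -0.0884]), np.float64(0.0009433027201437574))
scene open (242, array([0.6021, 0.1018]), np.float64(0.00075957138264965))
top mid (35, array([0.5919, 0.0055]), np.float64(0.0002687078842818595))
top right (33, array([ 0.5791, -0.0875]), np.float64(0.00024314130764612707))
top open (25, array([0.6037, 0.102 ]), np.float64(0.0003519879440441416))
[0.60551516 0.10119796 0.0933406 ] [-9.37981977 -0.63506769 23.94447624] 23.2333
```

View pics/t22.png

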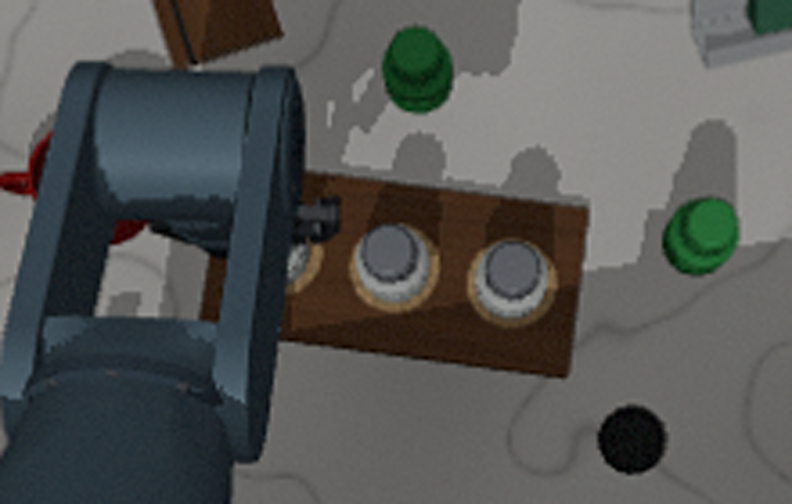

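View pics/s22.png

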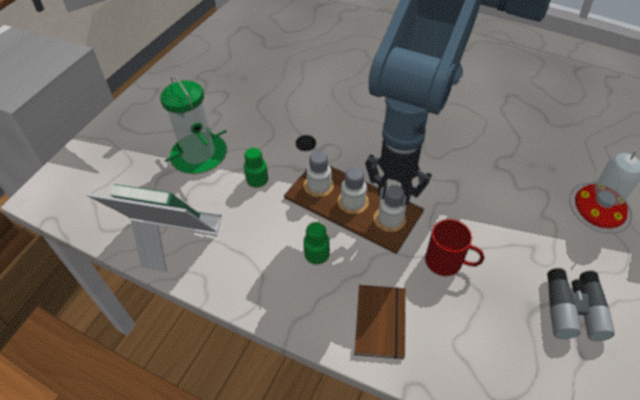

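All three jars stand on their rounds, the cap is down level with the others, and the push is steady at about 24 N.

```bash
python3 - <<'E'
from bench import *
print(hand_in())
E
```

```text
the job is handed in; nothing more can be done
None
```

The three jars stand in a row on the cork rounds. The snap cap is home on the open jar, and I handed in at about 23 s with the cap still gripped and pressed.

- **Jars:** I gripped each one low, with the tool tilted, and slid it into place. While I reached for the middle jar, the gripper most likely nudged the open jar about 10 mm off centre, so I slid it back. In the last top view each jar stood within about 2 mm of its round's centre, against about 8 mm allowed. That assumes the rounds sit symmetrically on the board.
- **Cap:** The resistance rose, dropped as the cap passed the catches, then met a hard stop. The highest force I read at the catches was about 4 N, below the stated 5–12 N. The readings were sparse, so I may have missed the peak. The cap's top then measured level with the neighbouring jar's cap (0.1098 m against 0.1097 m), so I take it as fully home.
- **Final push:** The last reading was about 24 N downward, steady, with about 9 N sideways. The jar did not move under it.
- **Disagreements:** The camera positions differed by 1–4 mm in x, so I used offsets measured within a single view. The arm blocked part of the open jar in the last top view, but the scene view put it within about 2 mm of the same place.
- **Everything else:** Apart from the open jar, I saw nothing else moved or knocked over in the last pictures.

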